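# Spin the index disc and brake it on its pointer

### The job

Check that the index disc of the bar bender runs free and park it for the next bar: with a finger, push its upright drive pin to set the disc spinning, let go, and let the pin coast past the fixed steel pointer at least once with nothing touching the disc. On a later pass, brake the still turning disc with a fingertip on the disc itself so that it stops, in one go, with the pin in line with the pointer, then take the finger away and leave the disc standing there. Once the pin has gone by the pointer do not touch the pin again or let the disc come to rest anywhere else, and leave the loose things on the bench alone.

Things in the scene. Friction and masses are not known exactly. Their poses are not given: they have to be found in the camera images.
- head: Fixed cast-iron index head; its place and yaw vary. Origin on the bench under the disc's vertical axis. Base plate 170 x 150 x 14 mm. Its own +x points from the axis to the pointer: a 24 mm steel cone level with the disc, its tip 4 mm outside the rim (124 mm from the axis, 62 mm above the bench), on an upright 30 mm wide, 72 mm tall, ending 162 mm from the axis.
- disc: Level aluminium disc, 240 mm across, 10 mm thick, 0.8 to 1.7 kg, turning without end on the head's bearing. Origin on its axis at its underside; top face 70 mm above the bench. Its +x points to the pin. A cap in the middle is 40 mm across, 8 mm high; a thin dark line runs from pin to rim; dark dots near the rim are flush. The face from 72 to 118 mm from the axis is clear all round.
- pin: The one upright drive pin on the disc: dark steel, 16 mm across, 35 mm tall (top 105 mm above the bench), centred 60 mm from the disc's axis. Origin at the centre of its foot on the disc's face. Turns with the disc.
- pin_foot (a point): Centre of the pin's foot on the disc's top face, 60 mm from the axis.
- mark (a point): Fixed point where the pin's foot stands when the pin is in line with the pointer: on the line from the axis to the pointer, 60 mm from the axis, 70 mm above the bench.
- rotor (a joint): Disc angle, rad, growing counter-clockwise from above and counting on over turns. Pin in line with the pointer at 0 and every 6.283 either way. Starts at rest between -4.6 and -1.7; either direction will do. Light bearing: from 3 rad/s it coasts about 15 s, 2 to 4 turns, slowing by about 0.1 + 0.07 x speed rad/s2 (0.7 to 1.4 times that with its weight); it stays where stopped.
- offcut: Loose steel flat-bar offcut, 140 x 30 x 10 mm, lying on the bench; origin at the centre of its underside. To be left alone.
- spanner: Loose steel spanner lying on the bench, along its own x axis. To be left alone.
- collar: Loose turned steel collar with a neck, 48 mm across, 45 mm tall, standing on the bench; origin at the centre of its underside. To be left alone.

How it is judged:
By the outcome, as a careful person would: the job done as asked, in the order asked, and still so for the second after the job is handed in, with the robot touching nothing.
It also fails if it takes over 72 s, if anything falls off the work surface, if the arm or the gripper's body presses on something with over 40 N, if the wrist force passes 120 N, or if a joint passes its speed limit or range.

### The arm

A 6-joint arm with a two-finger parallel gripper is mounted at the origin on the work surface. World frame = base frame: x ahead of the robot, y to its left, z up, the work surface at z = 0. Lengths are in m, angles in degrees, forces in N, time in s.
With the tool pointing down it reaches from about 0.375 to 0.9 m from the base axis. Payload 3.1 kg.
Tool frame: the origin (TCP) lies at the very end of the fingers, on their centre line; the grasp point (between the pads) lies 19 mm behind it (bot.grip_point_offset is the distance from the TCP to the grasp point, in m); z points along the fingers, x is the direction in which the jaws open and shut, and the axes are right-handed (so a half turn about z gives the same grasp; the last joint's range is limited). The gripper opens to 87 mm and grips with 3 to 60 N. Pads are 19 mm wide; open, the fingers measure 117 mm over their backs; the gripper's body (75 mm by 190 mm) begins 51 mm behind the grasp point.
Start: joints at [67.122, 30.224, 82.088, -0, 67.689, -10.227], TCP at [0.137, 0.61, 0.223] pointing down, gripper open.
Joint ranges: [-176.69, 176.69], [-43.24, 126.21], [12.49, 139.97], [-82, 262], [0, 151.66], [-163.58, 163.58]. Speed limits (degrees/s): [159.86, 159.86, 180, 180, 180, 180].

### API

Orientations are given as a 3x3 rotation matrix whose columns are the frame's x, y, z axes.
In Python, from rig import bot, capture, recognise, place_of gives the robot as it stands.
- The arm moves only by the tool send_rows, never from a script. Its argument "motion" is a list of rows, each a list of 2 entries, a list of its own where there are three numbers: the shift along the tool's x, y, z in mm, then the turn about the tool's z in rad. A call has exactly 5 rows; each row shifts and turns the pose as measured when the row begins, along the tool's axes as they then stand; what a row does not reach is not made up. A row lasts 1/12 s, in which the tool goes at most 41.7 mm and 7.16 degrees, less where a joint would pass 70% of its speed; a pose out of reach is approached as far as the arm can. A call with a gripper value outside its range is refused whole. "gripper" is the closure, from 0 (fully open) to 1 (shut), set as the call begins (left out, the last holds). The fingers move at their own pace and stop on an object; the grip force is fixed at half the most. Time passes only in rows, so rows that do not move let the fingers close, or fill a call up. It gives the time, the measured TCP pose, the force and the opening at its end, in the units of the state.
- bot.read_state(): the state, without advancing time (a new reading comes with each control period).
- capture(name): name is "side" or "top" or "wrist"; returns a dict with "image" (480x640x3 uint8, blue, green, red), "fx", "fy", "cx", "cy" (pixels), "rvec" (rotation vector, rad) and "tvec" (3), from world to camera coordinates, as OpenCV has them. Camera axes: x right, y down, z forward; pixel columns grow to the right and rows downward; lengths in m; the calibration is good to about 2 mm. A picture is of the moment at which its call begins. There is no depth.
- bot.hand_in(): hands the job in, once; it reports no verdict.
Trained networks look in the newest picture that a camera, given by its name, has taken for a name from the list of things; names that differ only in an ending like _2 or _b are one class to them, and where a whole thing is asked for, a point or a joint stands for the part that bears it (a point fixed in the world has none). Each returns a list of dicts, best first, with "p" (0 to 1); they miss things now and then, are a little off and sometimes report something else, mostly with a low value. They report only what shows in the picture. A call takes as long as a camera call.
- recognise(camera, target): "xy" ([column, row] in pixels, amid what is visible of it).
- place_of(camera, target): "xy" ([column, row] in pixels: a listed point, or the origin of a listed thing).
The state is a dict: "time_s": time; "joint_positions": joint angles; "qvel": joint speeds; "tau": joint torques, N m; "position": TCP position; "tcp_rot": TCP orientation; "force": force on the tool from outside, world axes, zero at the start; "moment": the same for the moment, N m; "opening": opening from 0.0 (shut) to 1.0 (fully open).
Only numpy, scipy, OpenCV 4.12 (cv2) and the standard library are available. Lean on these libraries where they do the work, as an engineer would, in place of code of your own. Each camera call takes 0.05 s, during which the arm holds its last target.

## Working session

There is one attempt and no reset: what is moved stays moved. The work goes in short steps, Python scripts to look and compute and a tool call to move; the robot and the scene stay as the last step left them, time stands still between calls to the robot, and variables do not carry over. Pictures are saved under pics/ and viewed, and the job is handed in when it is done.

Besides the shell and the picture viewer there is one more tool, called after ">>>" by a JSON object that holds its "name" and its "arguments", one argument or row to a line. send_rows: Moves the arm, as the interface text tells. Its arguments: {"type":"object","properties":{"motion":{"type":"array","items":{"type":"array"}},"gripper":{"type":"number"}},"required":["motion"]}

```bash
ls; mkdir -p pics; cat > h.py <<'E'
import numpy as np, cv2, json
from rig import bot, capture, recognise, place_of
def ray(c,uv):
    K=np.array([[c['fx'],0,c['cx']],[0,c['fy'],c['cy']],[0,0,1.]])
    R=cv2.Rodrigues(np.array(c['rvec'],float))[0]; t=np.array(c['tvec'],float).ravel()
    o=-R.T@t; d=R.T@np.linalg.solve(K,[uv[0],uv[1],1.]); return o,d
def atz(c,uv,z):
    o,d=ray(c,uv); return o+d*(z-o[2])/d[2]
def proj(c,p):
    K=np.array([[c['fx'],0,c['cx']],[0,c['fy'],c['cy']],[0,0,1.]])
    return cv2.projectPoints(np.array(p,float).reshape(-1,3),np.array(c['rvec'],float),np.array(c['tvec'],float),K,None)[0].reshape(-1,2)
E
python3 - <<'E'
from h import *
s=bot.read_state(); print(s['time_s'],s['position'],np.round(s['tcp_rot'],3).tolist(),s['force'],s['opening'])
zs=dict(head=0,disc=.06,pin=.07,pin_foot=.07,mark=.07,offcut=0,spanner=0,collar=0)
for cam in ('side','top','wrist'):
    c=capture(cam); cv2.imwrite(f'pics/{cam}0.png',c['image'])
    for n,z in zs.items():
        for r in place_of(cam,n)[:2]: print(cam,n,round(r['p'],2),np.round(r['xy'],1),np.round(atz(c,r['xy'],z),4))
E
```

```text
pics
0.0 [0.13656184 0.60914428 0.22157337] [[0.219, 0.976, -0.001], [0.976, -0.219, -0.002], [-0.002, -0.0, -1.0]] [-0.17111798 -0.511637    0.31489739] 0.9985833479422901
side head 0.96 [335.2 284.5] [ 0.5833 -0.104   0.    ]
side disc 0.92 [334.4 270. ] [ 0.5788 -0.1078  0.06  ]
side pin 0.51 [318.4 254.2] [ 0.5465 -0.0628  0.07  ]
side pin_foot 0.41 [315.4 252.5] [ 0.54   -0.0564  0.07  ]
side mark 0.59 [357.6 279.7] [ 0.6255 -0.1509  0.07  ]
side offcut 0.67 [281.5 171.6] [0.4839 0.3576 0.    ]
side offcut 0.66 [343.  400.5] [ 0.5546 -0.3974  0.    ]
side spanner 0.59 [343.3 398.5] [ 0.5559 -0.3933  0.    ]
side collar 0.52 [343.4 165.6] [0.6807 0.3657 0.    ]
top head 0.78 [370.6 233. ] [ 0.582  -0.1025  0.    ]
top head 0.16 [501.5 244.8] [ 0.5533 -0.4025  0.    ]
top disc 0.93 [374.7 230. ] [ 0.5815 -0.108   0.06  ]
top disc 0.16 [500.8 246.9] [ 0.5428 -0.3841  0.06  ]
top pin 0.61 [354.  248.2] [ 0.5404 -0.0617  0.07  ]
top mark 0.73 [392.1 208.2] [ 0.6284 -0.1461  0.07  ]
top offcut 0.7 [158.3 273.8] [0.4897 0.3867 0.    ]
top spanner 0.75 [502.1 244. ] [ 0.5552 -0.4039  0.    ]
top collar 0.77 [170.7 196. ] [0.6711 0.3627 0.    ]
```

View pics/side0.png

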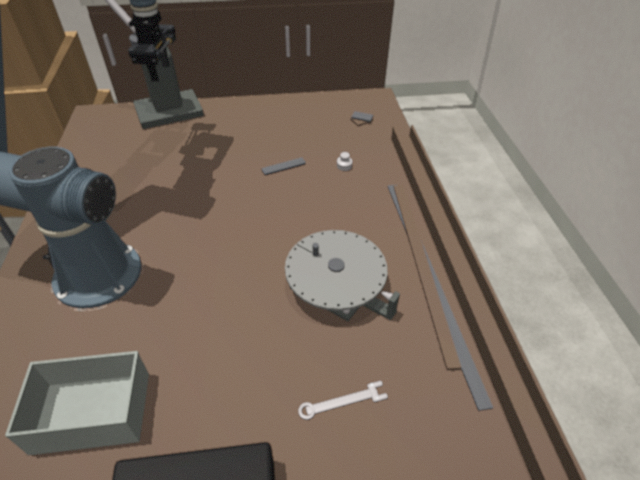

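View pics/top0.png

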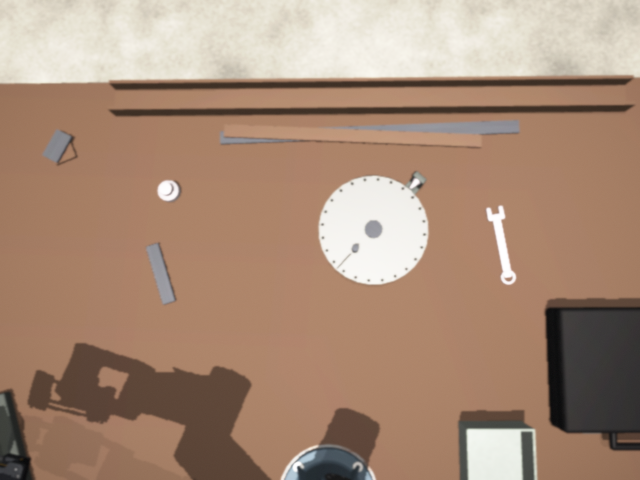

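```bash
python3 - <<'E'
from h import *
c=capture('wrist'); o,d=ray(c,(320,240)); print('wrist',o,d,c['fx'])
for cam in('top','side'):
    c=capture(cam); print(cam,ray(c,(320,240)),c['fx'])
    im=c['image']; g=cv2.cvtColor(im,cv2.COLOR_BGR2HSV)
    m=((g[...,1]<60)&(g[...,2]>120)).astype(np.uint8)*255
    n,l,s,ce=cv2.connectedComponentsWithStats(m)
    for i in range(1,n):
        if s[i][4]>3000 and abs(ce[i][0]-355)<40 and abs(ce[i][1]-250)<50:
            k=cv2.morphologyEx((l==i).astype(np.uint8)*255,cv2.MORPH_CLOSE,np.ones((9,9)))
            k=cv2.morphologyEx(k,cv2.MORPH_OPEN,np.ones((9,9)))
            ct=max(cv2.findContours(k,cv2.RETR_EXTERNAL,cv2.CHAIN_APPROX_NONE)[0],key=cv2.contourArea)
            P=np.array([atz(c,p[0],.07)[:2] for p in ct])
            A=np.c_[2*P,np.ones(len(P))]; x=np.linalg.lstsq(A,(P**2).sum(1),rcond=None)[0]
            print(cam,x[:2],np.sqrt(x[2]+x[:2]@x[:2]),s[i])
    cr=im[150:310,280:440]; cv2.imwrite(f'pics/{cam}_crop.png',cv2.resize(cr,None,fx=3.75,fy=3.75,interpolation=cv2.INTER_CUBIC))
E
```

```text
wrist [0.06937993 0.62512102 0.38571176] [ 0.23850516 -0.04173866 -0.97038278] 351.2919222222491
top (array([ 0.41909738, -0.0197849 ,  1.37477476]), array([ 0.10641871,  0.0246597 , -0.99408841])) 599.3594004190296
top [ 0.58442    -0.10551855] 0.12157019442987649 [ 318  172  111  113 9751]
side (array([ 0.4462969 , -0.80801402,  0.90172315]), array([ 0.0953713 ,  0.68638405, -0.7211777 ])) 467.49554929435266
side [ 0.58222856 -0.10241291] 0.1200025461531434 [ 284  229  104   80 6161]
```

View pics/wrist0.png

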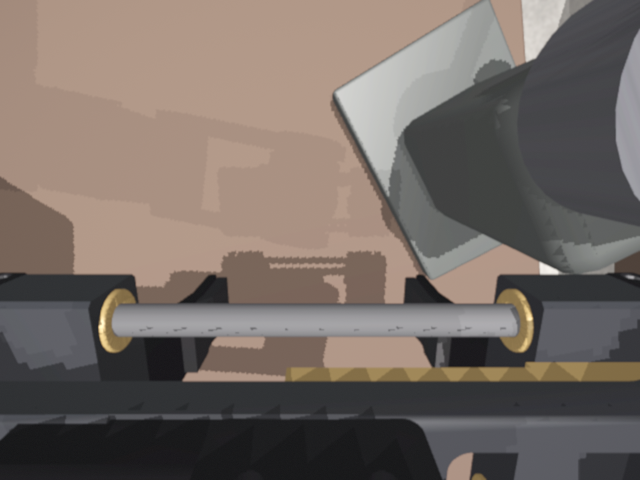

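```bash
ls pics
```

```text
side0.png
side_crop.png
top0.png
top_crop.png
wrist0.png
```

>>> {"name": "send_rows", "arguments": {
  "motion": [
    [[-21, 33.7, 0], 0],
    [[-21, 33.7, 0], 0],
    [[-21, 33.7, 0], 0],
    [[-21, 33.7, 0], 0],
    [[-21, 33.7, 0], 0]
  ],
  "gripper": 1
}}

```text
time_s: 1.92
position: [0.2772, 0.4734, 0.2221]
tcp_rot: [[0.204, 0.979, 0.0], [0.979, -0.204, 0.007], [0.007, -0.001, -1.0]]
force: [1.0, -0.6, 0.7]
opening: 0.709
```

>>> {"name": "send_rows", "arguments": {
  "motion": [
    [[-21, 33.7, 0], 0],
    [[-21, 33.7, 0], 0],
    [[-21, 33.7, 0], 0],
    [[-21, 33.7, 0], 0],
    [[-21, 33.7, 0], 0]
  ]
}}

```text
time_s: 2.33
position: [0.4265, 0.3293, 0.2224]
tcp_rot: [[0.202, 0.979, 0.003], [0.979, -0.202, 0.009], [0.01, 0.001, -1.0]]
force: [1.0, 0.5, 0.1]
opening: 0.32
```

>>> {"name": "send_rows", "arguments": {
  "motion": [
    [[-36, 17.2, 0], 0],
    [[-36, 17.2, 0], 0],
    [[-36, 17.2, 0], 0],
    [[-36, 17.2, 0], 0],
    [[-36, 17.2, 0], 0]
  ]
}}

```text
time_s: 2.75
position: [0.4832, 0.1289, 0.222]
tcp_rot: [[0.202, 0.979, 0.014], [0.979, -0.203, 0.013], [0.015, 0.011, -1.0]]
force: [-0.2, 0.1, 0.2]
opening: 0.022
```

>>> {"name": "send_rows", "arguments": {
  "motion": [
    [[-36, 17.2, 0], 0],
    [[-36, 17.2, 0], 0],
    [[-36, 17.2, 0], 0],
    [[-36, 17.2, 0], 0],
    [[0, 0, 0], 0.12]
  ]
}}

```text
time_s: 3.17
position: [0.5256, -0.0407, 0.2223]
tcp_rot: [[0.325, 0.945, 0.022], [0.946, -0.325, 0.008], [0.014, 0.018, -1.0]]
force: [-0.2, 1.1, 0.7]
opening: 0.009
```

>>> {"name": "send_rows", "arguments": {
  "motion": [
    [[0, 0, 0], 0.125],
    [[0, 0, 0], 0.125],
    [[0, 0, 0], 0.125],
    [[0, 0, 0], 0.125],
    [[0, 0, 0], 0.125]
  ]
}}

```text
time_s: 3.58
position: [0.5271, -0.0472, 0.2227]
tcp_rot: [[0.817, 0.577, 0.023], [0.577, -0.817, 0.007], [0.023, 0.008, -1.0]]
force: [-0.7, 0.1, 0.2]
opening: 0.01
```

>>> {"name": "send_rows", "arguments": {
  "motion": [
    [[0, 0, 0], 0.125],
    [[0, 0, 0], 0.125],
    [[0, 0, 0], 0.125],
    [[0, 0, 0], 0.125],
    [[0, 0, 0], 0.125]
  ]
}}

```text
time_s: 4.0
position: [0.5275, -0.0478, 0.2232]
tcp_rot: [[1.0, -0.01, 0.024], [-0.01, -1.0, 0.007], [0.024, -0.007, -1.0]]
force: [-0.1, -0.2, 0.5]
opening: -0.001
```

>>> {"name": "send_rows", "arguments": {
  "motion": [
    [[0, 0, 0], 0.125],
    [[0, 0, 0], 0.125],
    [[0, 0, 0], 0.125],
    [[0, 0, 0], 0.125],
    [[0, 0, 0], 0.125]
  ]
}}

```text
time_s: 4.42
position: [0.5278, -0.0479, 0.2239]
tcp_rot: [[0.805, -0.593, 0.026], [-0.593, -0.805, 0.006], [0.017, -0.02, -1.0]]
force: [-0.4, -0.6, -1.1]
opening: -0.0
```

>>> {"name": "send_rows", "arguments": {
  "motion": [
    [[0, 0, 0], 0.125],
    [[0, 0, 0], 0.125],
    [[0, 0, 0], 0.125],
    [[0, 0, 0], 0.125],
    [[0, 0, 0], 0.125]
  ]
}}

```text
time_s: 4.83
position: [0.5282, -0.048, 0.2245]
tcp_rot: [[0.306, -0.952, 0.027], [-0.952, -0.306, 0.006], [0.003, -0.028, -1.0]]
force: [-0.3, 0.2, -0.6]
opening: 0.008
```

>>> {"name": "send_rows", "arguments": {
  "motion": [
    [[0, 0, 0], 0.125],
    [[0, 0, 0], 0.125],
    [[0, 0, 0], 0.125],
    [[0, 0, 0], 0.125],
    [[0, 0, 0], 0.125]
  ]
}}

```text
time_s: 5.25
position: [0.5285, -0.0481, 0.2252]
tcp_rot: [[-0.309, -0.951, 0.028], [-0.951, 0.309, 0.006], [-0.014, -0.025, -1.0]]
force: [-0.3, 0.1, 0.7]
opening: 0.005
```

```bash
python3 - <<'E'
from h import *
s=bot.read_state(); print(s['time_s'],s['joint_positions'],s['position'],np.round(s['tcp_rot'],3).tolist())
E
```

```text
5.25 [-17.74746689  22.14914561  96.57416307   0.9270162   59.83716633
  89.7913294 ] [ 0.52852844 -0.04812463  0.22517022] [[-0.309, -0.951, 0.028], [-0.951, 0.309, 0.006], [-0.014, -0.025, -1.0]]
```

>>> {"name": "send_rows", "arguments": {
  "motion": [
    [[0, 0, 0], 0.12],
    [[0, 0, 0], 0.12],
    [[0, 0, 0], 0.12],
    [[0, 0, 0], 0.12],
    [[0, 0, 0], 0]
  ]
}}

```text
time_s: 5.67
position: [0.5288, -0.0482, 0.2258]
tcp_rot: [[-0.728, -0.685, 0.029], [-0.685, 0.729, 0.005], [-0.025, -0.016, -1.0]]
force: [-0.7, -0.3, 0.1]
opening: 0.002
```

```bash
python3 - <<'E'
from h import *
s=bot.read_state(); print(s['time_s'],s['position'],np.round(s['tcp_rot'],3).tolist())
c=capture('wrist'); cv2.imwrite('pics/wrist1.png',c['image'])
for n,z in dict(head=0,disc=.06,pin=.07,pin_foot=.07,mark=.07).items():
    for r in place_of('wrist',n)[:2]: print(n,round(r['p'],2),np.round(r['xy'],1),np.round(atz(c,r['xy'],z),4))
c=capture('side'); cv2.imwrite('pics/side1.png',c['image'])
c=capture('top'); cv2.imwrite('pics/top1.png',c['image'])
E
```

```text
5.6667 [ 0.52883469 -0.04822121  0.22580756] [[-0.728, -0.685, 0.029], [-0.685, 0.729, 0.005], [-0.025, -0.016, -1.0]]
head 0.82 [322.2 149.7] [ 0.579  -0.1039  0.    ]
disc 0.81 [318.7 144.9] [ 0.5829 -0.104   0.06  ]
pin 0.69 [324.4 219.4] [ 0.5332 -0.0594  0.07  ]
pin_foot 0.58 [323.4 215.2] [ 0.5366 -0.0616  0.07  ]
mark 0.87 [312.4  74.7] [ 0.6254 -0.1415  0.07  ]
```

View pics/wrist1.png

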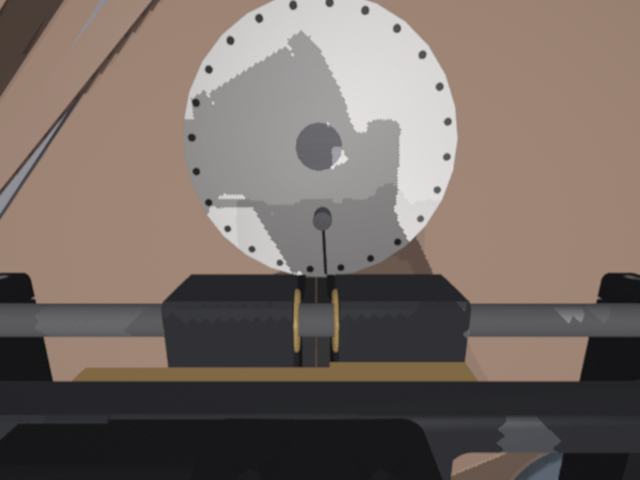

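View pics/side1.png

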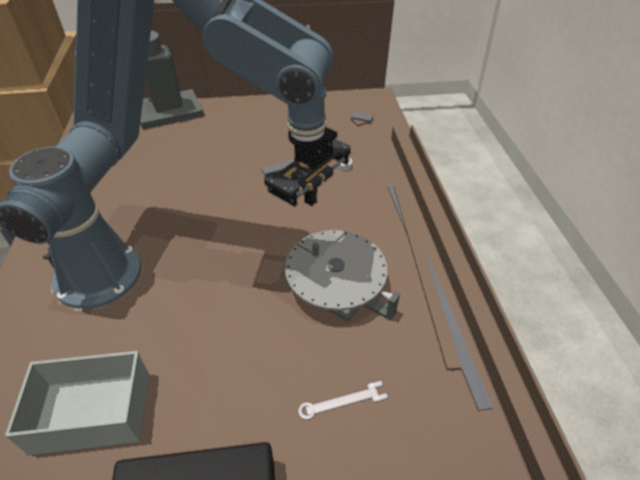

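View pics/top1.png

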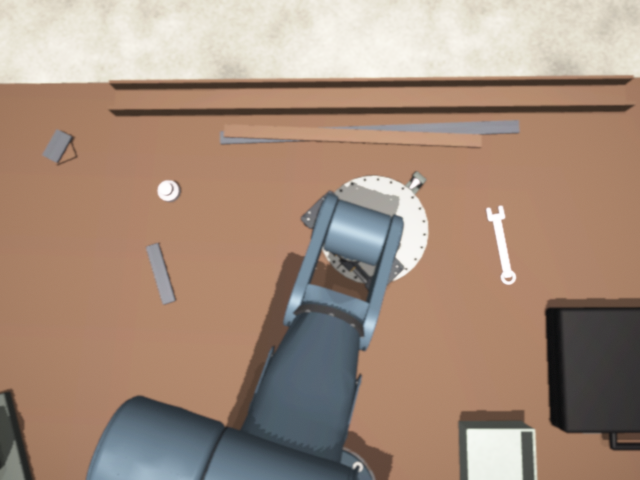

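View pics/top_crop.png

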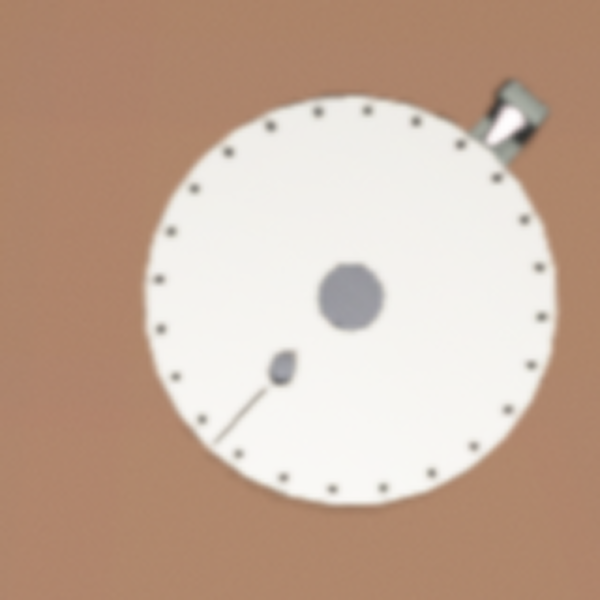

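View pics/side_crop.png

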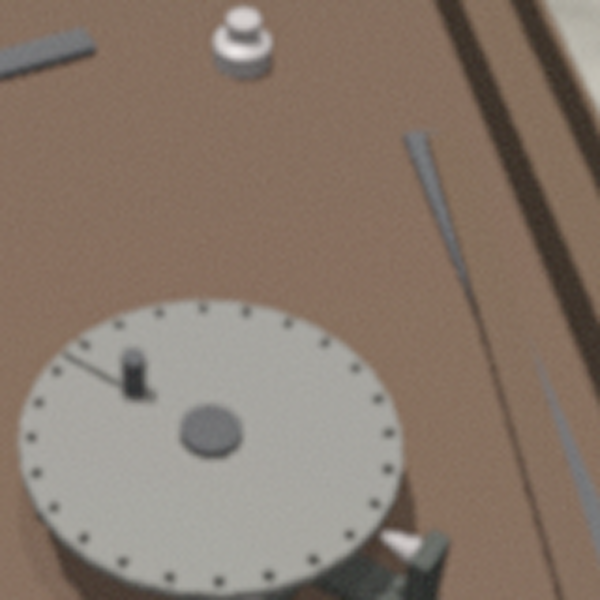

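>>> {"name": "send_rows", "arguments": {
  "motion": [
    [[0, -20, -8], 0],
    [[0, -20, -8], 0],
    [[0, -20, -8], 0],
    [[0, 0, 0], 0],
    [[0, 0, 0], 0]
  ]
}}

```text
time_s: 6.48
position: [0.5687, -0.092, 0.2503]
tcp_rot: [[-0.723, -0.69, 0.025], [-0.69, 0.723, 0.007], [-0.023, -0.012, -1.0]]
force: [-1.1, -0.4, 0.4]
opening: 0.006
```

```bash
python3 - <<'E'
from h import *
s=bot.read_state(); print(s['time_s'],s['position'],np.round(s['tcp_rot'],3).tolist())
c=capture('wrist'); cv2.imwrite('pics/wrist2.png',c['image'])
np.save('c2.npy',c,allow_pickle=True)
for n,z in dict(head=0,disc=.06,pin=.07,pin_foot=.07,mark=.07).items():
    for r in place_of('wrist',n)[:2]: print(n,round(r['p'],2),np.round(r['xy'],1),np.round(atz(c,r['xy'],z),4))
E
```

```text
6.4833 [ 0.56870852 -0.09198241  0.25028608] [[-0.723, -0.69, 0.025], [-0.69, 0.723, 0.007], [-0.023, -0.012, -1.0]]
head 0.96 [320.7 202. ] [ 0.5786 -0.1031  0.    ]
disc 0.8 [316.  207.1] [ 0.5832 -0.1017  0.06  ]
pin 0.54 [322.8 270.7] [ 0.5336 -0.0603  0.07  ]
pin_foot 0.69 [320.8 265.3] [ 0.5391 -0.063   0.07  ]
mark 0.68 [313.5 147.6] [ 0.6247 -0.1421  0.07  ]
```

View pics/wrist2.png

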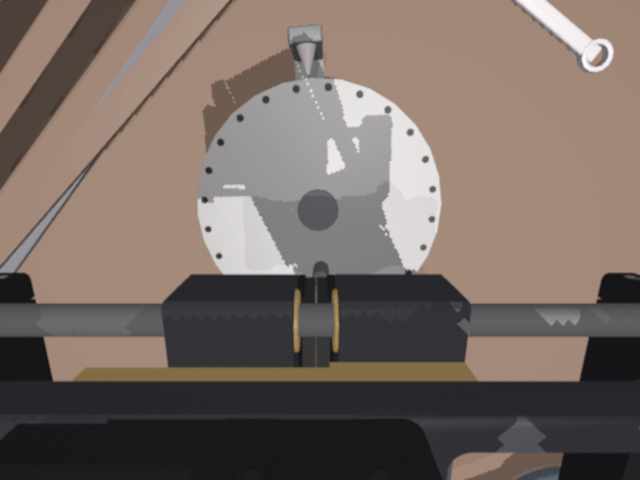

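```bash
python3 - <<'E'
from h import *
c=np.load('c2.npy',allow_pickle=True).item(); im=c['image']
h=cv2.cvtColor(im,cv2.COLOR_BGR2HSV); m=((h[...,1]<45)&(h[...,2]>90)).astype(np.uint8)*255
m[270:]=0
best=None
# radial edge: fit circle r=.12 at z=.07 maximizing saturation gradient
from scipy.optimize import minimize
S=cv2.GaussianBlur(h[...,1].astype(np.float32),(0,0),1.2)
th=np.radians(np.arange(0,360,2)); 
def samp(cx,cy,r):
    P=np.c_[cx+r*np.cos(th),cy+r*np.sin(th),0*th+.07]; uv=proj(c,P).astype(np.float32)
    v=cv2.remap(S,uv[:,0].reshape(-1,1),uv[:,1].reshape(-1,1),cv2.INTER_LINEAR).ravel()
    ok=(uv[:,1]<255)&(uv[:,1]>90); return v,ok
def f(p):
    a,ok=samp(p[0],p[1],p[2]+.002); b,_=samp(p[0],p[1],p[2]-.002); return -np.clip(a-b,-20,60)[ok].mean()
r=min((minimize(f,[x,y,.12],method='Nelder-Mead',options=dict(xatol=1e-5,initial_simplex=[[x,y,.12],[x+.004,y,.12],[x,y+.004,.12],[x,y,.122]])) for x in(.578,.583,.588) for y in(-.107,-.102)),key=lambda r:r.fun)
print(r.x,r.fun)
for nm,uv,z in(('cap',(318,210),.078),('tip',(307.8,78),.062),('conebase',(306.5,44),.066),('upright top',(305.5,35),.072),('upright far',(305.3,26.5),.072)):
    p=atz(c,uv,z)[:2]; d=p-r.x[:2]; print(nm,p,np.hypot(*d),np.degrees(np.arctan2(d[1],d[0])))
cv2.imwrite('pics/w2crop.png',cv2.resize(im[15:165,220:420],None,fx=4,fy=4,interpolation=cv2.INTER_CUBIC))
E
```

```text
[ 0.58128738 -0.10270402  0.11986463] -52.82379150390625
cap [ 0.58129738 -0.10310859] 0.0004046947487727328 -88.58394601755123
tip [ 0.67173932 -0.18341967] 0.12122940681828627 -41.744428836020994
conebase [ 0.69121247 -0.20257759] 0.14852021547438593 -42.25703806950081
upright top [ 0.69536185 -0.20611768] 0.15397197313848965 -42.19372802448195
upright far [ 0.70005241 -0.21083986] 0.16061909071653385 -42.317936387787434
```

View pics/w2crop.png

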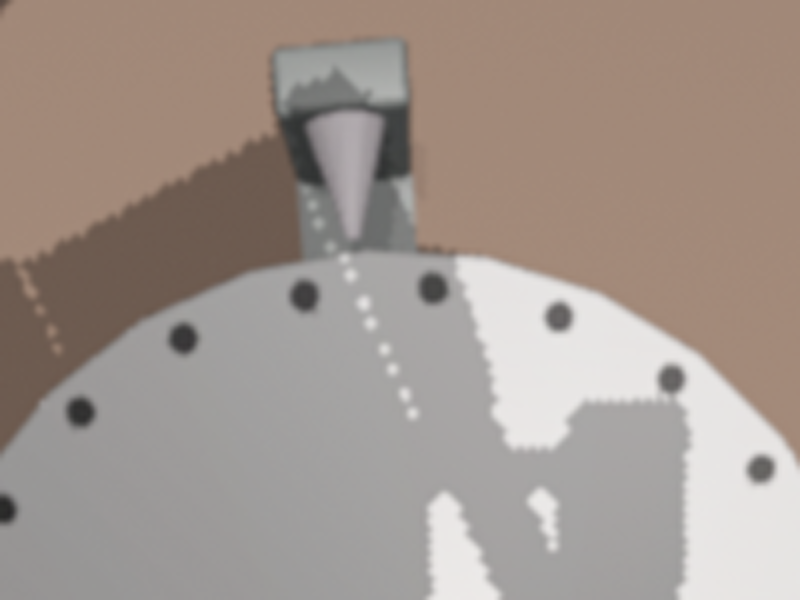

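>>> {"name": "send_rows", "arguments": {
  "motion": [
    [[14.7, 15, 20], 0],
    [[14.7, 15, 20], 0],
    [[14.7, 15, 20], 0],
    [[0, 0, 33], 0],
    [[0, 0, 33], 0]
  ]
}}

```text
time_s: 7.2
position: [0.5119, -0.0881, 0.1264]
tcp_rot: [[-0.719, -0.694, 0.044], [-0.694, 0.72, -0.0], [-0.031, -0.03, -0.999]]
force: [1.1, 0.2, 0.1]
opening: 0.007
```

>>> {"name": "send_rows", "arguments": {
  "motion": [
    [[0, 0, 0], 0],
    [[0, 0, 0], 0],
    [[0, 0, 0], 0],
    [[0, 0, 0], 0],
    [[0, 0, 0], 0]
  ]
}}

```text
time_s: 7.62
position: [0.5084, -0.0857, 0.1244]
tcp_rot: [[-0.718, -0.695, 0.034], [-0.695, 0.719, 0.004], [-0.028, -0.021, -0.999]]
force: [0.7, -1.0, -0.6]
opening: 0.007
```

```bash
python3 - <<'E'
from h import *
s=bot.read_state(); print(s['time_s'],s['position'],np.round(s['tcp_rot'],3).tolist())
R=np.array(s['tcp_rot']);p=np.array(s['position']);C=np.array([.5813,-.103])
pin=C+.06*np.array([np.cos(np.radians(135.5)),np.sin(np.radians(135.5))])
print(R.T@(np.r_[pin,.084]-p)*1000)
for cam in('wrist','side'):
    c=capture(cam); im=c['image']; cv2.imwrite(f'pics/{cam}3.png',im if cam=='wrist' else cv2.resize(im[130:330,230:430],None,fx=3,fy=3,interpolation=cv2.INTER_CUBIC))
E
```

```text
7.6167 [ 0.50841183 -0.08568809  0.12443223] [[-0.718, -0.695, 0.034], [-0.695, 0.719, 0.004], [-0.028, -0.021, -0.999]]
[-37.70420475  -2.26956757  41.54278485]
```

View pics/wrist3.png

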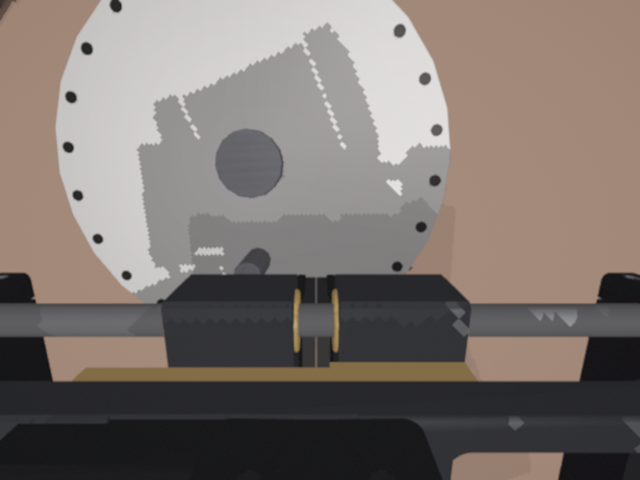

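View pics/side3.png

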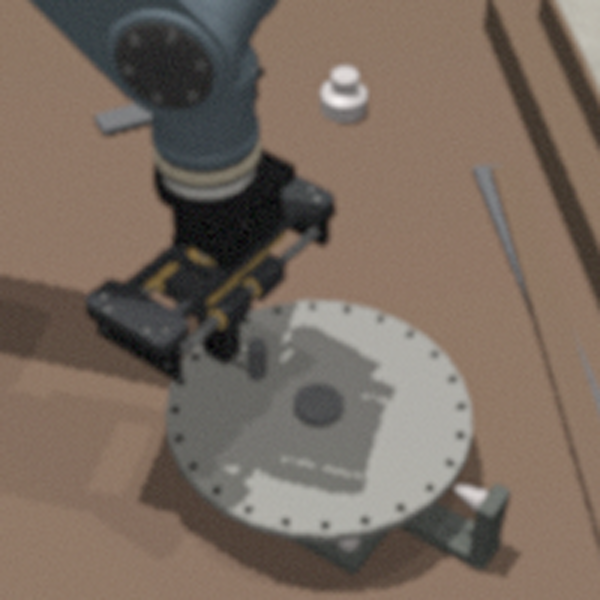

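>>> {"name": "send_rows", "arguments": {
  "motion": [
    [[0, -6, 22], 0],
    [[0, 0, 14], 0],
    [[0, 0, 3], 0],
    [[0, 0, 0], 0],
    [[0, 0, 0], 0]
  ]
}}

```text
time_s: 8.13
position: [0.519, -0.0918, 0.0901]
tcp_rot: [[-0.718, -0.695, 0.047], [-0.696, 0.718, -0.001], [-0.033, -0.034, -0.999]]
force: [-0.6, -0.2, -0.1]
opening: 0.006
```

```bash
python3 - <<'E'
from h import *
s=bot.read_state(); print(s['time_s'],s['position'])
R=np.array(s['tcp_rot']);p=np.array(s['position']);C=np.array([.5813,-.103])
pin=C+.06*np.array([np.cos(np.radians(135.5)),np.sin(np.radians(135.5))])
print(R.T@(np.r_[pin,.084]-p)*1000, s['force'])
for cam in('side',):
    c=capture(cam); im=c['image']; cv2.imwrite(f'pics/{cam}4.png',im if cam=='wrist' else cv2.resize(im[180:310,260:430],None,fx=4,fy=4,interpolation=cv2.INTER_CUBIC))
E
```

```text
8.1333 [ 0.51897424 -0.09178238  0.09010928]
[-35.266306     8.78790091   6.98209184] [-0.56612628 -0.16769531 -0.101841  ]
```

View pics/side4.png

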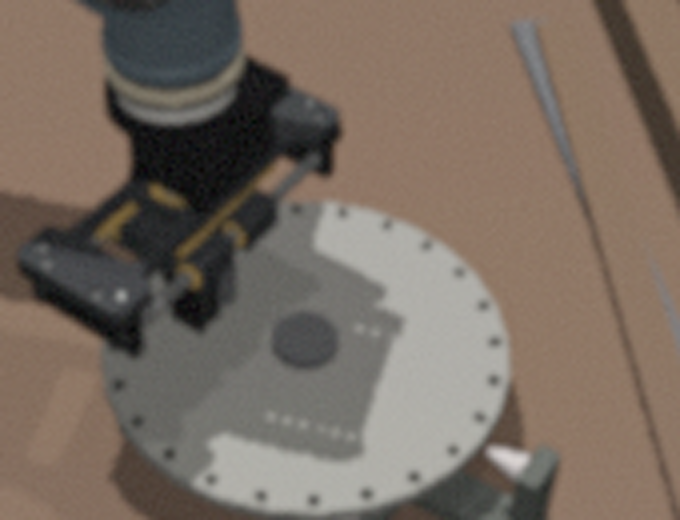

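>>> {"name": "send_rows", "arguments": {
  "motion": [
    [[-4, 4, 2], 0],
    [[-9, 0, 1], 0],
    [[-12, 0, 0], 0],
    [[-14, 0, 0], 0],
    [[8, 0, -10], 0]
  ]
}}

```text
time_s: 8.6
position: [0.5399, -0.065, 0.0994]
tcp_rot: [[-0.717, -0.695, 0.047], [-0.696, 0.718, -0.003], [-0.032, -0.035, -0.999]]
force: [1.3, -0.3, 0.7]
opening: 0.008
```

>>> {"name": "send_rows", "arguments": {
  "motion": [
    [[4, 0, -25], 0],
    [[0, 8, -25], 0],
    [[0, 12, -5], 0],
    [[0, 12, 0], 0],
    [[0, 0, 0], 0]
  ]
}}

```text
time_s: 9.02
position: [0.5119, -0.0421, 0.1577]
tcp_rot: [[-0.715, -0.697, 0.05], [-0.698, 0.716, -0.004], [-0.033, -0.038, -0.999]]
force: [-1.4, -0.0, -0.1]
opening: 0.005
```

```bash
cat > t.py <<'E'
from h import *
import sys
C=np.array([.5813,-.103]); R0=-42.0
s=bot.read_state(); print(s['time_s'],np.round(s['position'],4),s['force'])
tag=sys.argv[1]
for k in range(int(sys.argv[2])):
  for cam in sys.argv[3].split(','):
    t=bot.read_state()['time_s']; c=capture(cam); cv2.imwrite(f'pics/{cam}_{tag}_{k}.png',c['image'])
    np.save(f'pics/{cam}_{tag}_{k}.npy',c,allow_pickle=True)
    for n in('pin_foot',):
      for r in place_of(cam,n)[:1]:
        d=atz(c,r['xy'],.07)[:2]-C
        print(cam,n,round(t,3),round(r['p'],2),np.round(r['xy'],1),'r',round(np.hypot(*d)*1000,1),'rel deg',round((np.degrees(np.arctan2(d[1],d[0]))-R0)%360,1))
E
python3 t.py a 2 side,wrist
```

```text
9.0167 [ 0.5119 -0.0421  0.1577] [-1.36031552 -0.02036408 -0.14168165]
side pin_foot 9.017 0.48 [354.  252.3] r 62.6 rel deg 77.4
wrist pin_foot 9.117 0.91 [232.7  74.8] r 61.2 rel deg 54.2
side pin_foot 9.217 0.38 [361.2 266.7] r 60.6 rel deg 31.9
wrist pin_foot 9.317 0.63 [273.6  35.7] r 61.7 rel deg 18.5
```

```bash
python3 - <<'E'
import cv2
a=cv2.imread('pics/side_a_0.png')[180:330,240:440];b=cv2.imread('pics/side_a_1.png')[180:330,240:440]
cv2.imwrite('pics/sa.png',cv2.resize(cv2.vconcat([a,b]),None,fx=2,fy=2))
E
```

```text
(no output)
```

View pics/sa.png

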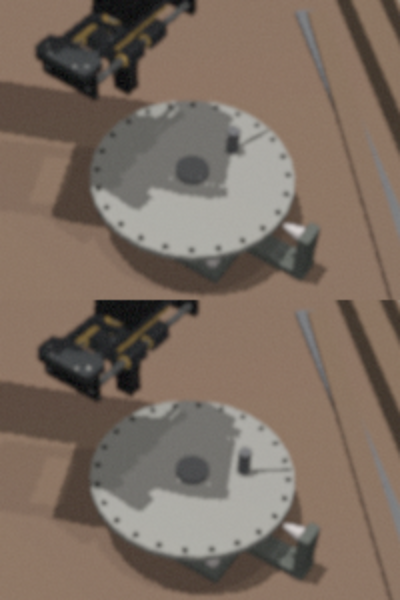

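View pics/wrist_a_1.png

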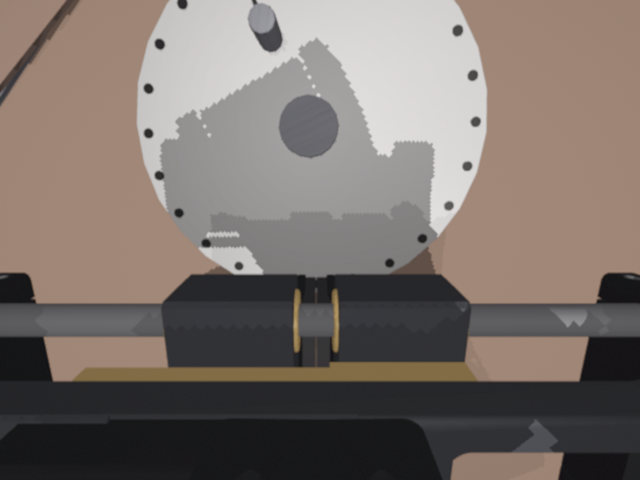

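>>> {"name": "send_rows", "arguments": {
  "motion": [
    [[-2, 4, 20], 0],
    [[-2, 4, 20], 0],
    [[0, 0, 15], 0],
    [[0, 0, 8], 0],
    [[0, 0, 0], 0]
  ]
}}

```text
time_s: 9.83
position: [0.5179, -0.0379, 0.0912]
tcp_rot: [[-0.717, -0.694, 0.055], [-0.696, 0.718, -0.006], [-0.035, -0.043, -0.998]]
force: [-0.1, -0.1, -0.2]
opening: 0.005
```

>>> {"name": "send_rows", "arguments": {
  "motion": [
    [[0, 0, 0], 0],
    [[0, 0, 0], 0],
    [[0, 0, 0], 0],
    [[0, 0, 0], 0],
    [[0, 0, 0], 0]
  ]
}}

```text
time_s: 10.25
position: [0.5194, -0.039, 0.0928]
tcp_rot: [[-0.718, -0.694, 0.058], [-0.695, 0.719, -0.007], [-0.037, -0.045, -0.998]]
force: [0.3, 0.4, -0.7]
opening: 0.005
```

```bash
python3 t.py b 3 wrist,side; python3 - <<'E'
from h import *
s=bot.read_state();R=np.array(s['tcp_rot']);p=np.array(s['position']);C=np.array([.5813,-.103])
t=np.r_[C+.097*np.array([-.70,.716]),.08]
print(p,np.round(R,3).tolist(),R.T@(t-p)*1000,s['joint_positions'])
E
```

```text
10.25 [ 0.5194 -0.039   0.0928] [ 0.27322626  0.42732172 -0.712252  ]
wrist pin_foot 10.25 0.56 [420.2 169.7] r 60.9 rel deg 238.1
side pin_foot 10.35 0.49 [308.6 267.5] r 62.7 rel deg 220.6
wrist pin_foot 10.45 0.55 [378.8 209.7] r 59.8 rel deg 209.7
side pin_foot 10.55 0.59 [313.7 259.7] r 53.8 rel deg 195.3
side pin_foot 10.75 0.71 [345.5 165.5] r 387.4 rel deg 119.0
[ 0.51890919 -0.03875472  0.09200678] [[-0.718, -0.694, 0.056], [-0.695, 0.719, -0.006], [-0.036, -0.044, -0.998]] [ 0.76725749  8.08828751 11.64537716] [-16.94014051  32.96893031 106.04918787   0.9556274   37.80338769
 118.29471336]
```

View pics/wrist_b_0.png

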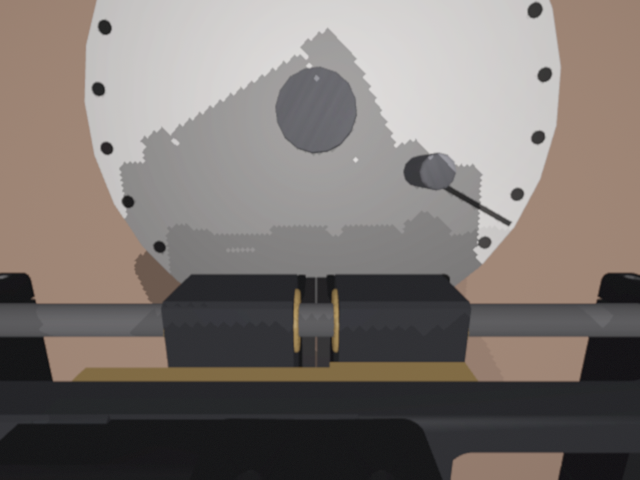

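View pics/side_b_0.png

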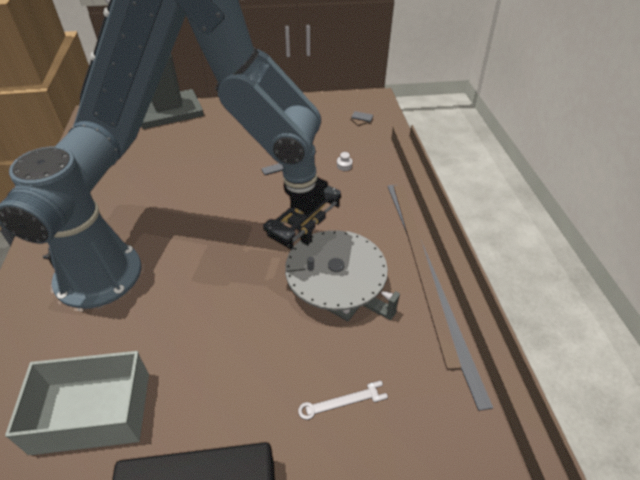

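```bash
cat > fit.py <<'E'
import numpy as np
from scipy.optimize import least_squares
from scipy.integrate import solve_ivp
D=np.loadtxt('dat.txt'); t=D[:,0]; a=-np.radians(D[:,1]) # positive progress
def sim(p,ts):
    th0,w0,k=p
    f=lambda t,y:[y[1],-(k*(.1+.07*y[1])) if y[1]>0 else 0]
    return solve_ivp(f,(t[0],ts[-1]),[th0,w0],t_eval=ts,max_step=.05).y
r=least_squares(lambda p:np.r_[(sim(p,t)[0]-a)/np.radians(1.5)/D[:,2],(p[2]-1.1)/.3],[a[0],3.3,1.2],loss='soft_l1')
Cv=np.linalg.inv(r.jac.T@r.jac); print('p',r.x,'sd',np.sqrt(np.diag(Cv)),'res deg',np.round(np.degrees(sim(r.x,t)[0]-a),1))
for k in (r.x[2]-Cv[2,2]**.5,r.x[2],r.x[2]+Cv[2,2]**.5):
    p=least_squares(lambda q:(sim([q[0],q[1],k],t)[0]-a)/D[:,2],r.x[:2]).x
    ts=np.arange(t[0],t[0]+40,.01); y=sim([*p,k],ts)
    out=[]
    for n in(1,2,3,4):
        i=np.searchsorted(y[0],2*np.pi*n)
        if i<len(ts) and y[1][i]>0.01: out.append((n,round(ts[i],2),round(y[1][i],2)))
    print('k',round(k,2),'end',round(max(y[0])/2/np.pi,2),'turns; now w',round(float(np.interp(t[-1],ts,y[1])),2),out)
E
cat > dat.txt <<'E'
9.017 77.4 2
9.117 54.2 1
9.217 31.9 2
9.317 18.5 1
10.25 -121.9 1
10.35 -139.4 2
10.45 -150.3 1
10.55 -164.7 2
E
python3 fit.py
```

```text
p [-1.22342182  2.95271896  1.24947963] sd [0.0325275  0.08133814 0.32751112] res deg [ 7.3  0.9 -4.8 -1.8  0.5 -2.8  0.4 -0.1]
k 0.92 end 3.02 turns; now w 2.48 [(1, np.float64(12.04), np.float64(2.12)), (2, np.float64(15.66), np.float64(1.38)), (3, np.float64(24.41), np.float64(0.17))]
k 1.25 end 2.27 turns; now w 2.41 [(1, np.float64(12.14), np.float64(1.91)), (2, np.float64(17.01), np.float64(0.75))]
k 1.58 end 1.83 turns; now w 2.34 [(1, np.float64(12.26), np.float64(1.69))]
```

```bash
python3 - <<'E'
from h import *
for k in range(3):
  for cam in('wrist','side'):
    c=np.load(f'pics/{cam}_b_{k}.npy',allow_pickle=True).item()
ims=[]
for k in(1,2):
    a=cv2.imread(f'pics/side_b_{k}.png')[200:320,260:410]; ims.append(cv2.resize(a,None,fx=3,fy=3)) 
cv2.imwrite('pics/sb.png',cv2.hconcat(ims)[:, :800])
E
```

```text
(no output)
```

View pics/sb.png

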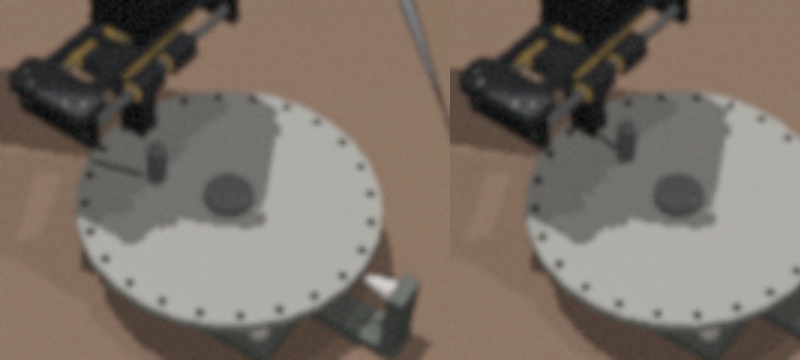

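>>> {"name": "send_rows", "arguments": {
  "motion": [
    [[0, 4, 4], 0],
    [[0, 3, 4], 0],
    [[0, 0, 3], 0],
    [[0, 0, 0], 0],
    [[0, 0, 0], 0]
  ]
}}

```text
time_s: 11.27
position: [0.5137, -0.033, 0.0791]
tcp_rot: [[-0.718, -0.694, 0.055], [-0.695, 0.719, -0.006], [-0.035, -0.043, -0.998]]
force: [0.2, 0.1, 0.3]
opening: 0.007
```

```bash
sed -i "s/for n in('pin_foot',)/for n in('pin_foot','pin')/" t.py; python3 t.py c 2 wrist; python3 - <<'E'
from h import *
s=bot.read_state();R=np.array(s['tcp_rot']);p=np.array(s['position']);C=np.array([.5813,-.103])
t=np.r_[C+.097*np.array([-.70,.716]),.07]
print(s['time_s'],p,np.round(R,3).tolist(),R.T@(t-p)*1000,s['force'])
E
```

```text
11.2667 [ 0.5137 -0.033   0.0791] [0.22204972 0.10567062 0.3008373 ]
wrist pin_foot 11.267 0.92 [191.6 124.7] r 62.0 rel deg 100.8
wrist pin 11.267 0.81 [195.9 128.7] r 60.6 rel deg 103.0
wrist pin_foot 11.417 0.63 [185.5  83.7] r 61.9 rel deg 83.2
wrist pin 11.417 0.72 [189.8  86.4] r 59.8 rel deg 84.2
11.5667 [ 0.51423095 -0.0332876   0.07967084] [[-0.718, -0.694, 0.056], [-0.695, 0.719, -0.006], [-0.036, -0.044, -0.998]] [1.12557374 0.81233416 9.61023505] [-0.33000928 -0.1846753   0.77620252]
```

```bash
cat >> dat.txt <<'E'
11.267 -257.5 1
11.417 -276 1
E
python3 fit.py
python3 - <<'E'
from h import *
# refine: pin-foot geometry overlay residual for wrist frames: predicted foot ring & pin top at given rel
C=np.array([.5813,-.103])
out=[]
for f in('wrist_a_0','wrist_a_1','wrist_b_0','wrist_b_1','wrist_c_0','wrist_c_1'):
    im=cv2.imread(f'pics/{f}.png')[:290,40:600]; out.append(cv2.resize(im,(266,138)))
cv2.imwrite('pics/mont.png',cv2.vconcat([cv2.hconcat(out[:3]),cv2.hconcat(out[3:])]))
E
```

```text
p [-1.22392285  2.96219349  1.29753974] sd [0.03244837 0.05591433 0.13817986] res deg [ 7.3  0.9 -4.7 -1.7  0.5 -2.8  0.3 -0.3  0.2 -0.1]
k 1.16 end 2.41 turns; now w 2.15 [(1, np.float64(12.14), np.float64(1.94)), (2, np.float64(16.63), np.float64(0.91))]
k 1.3 end 2.19 turns; now w 2.1 [(1, np.float64(12.16), np.float64(1.87)), (2, np.float64(17.39), np.float64(0.63))]
k 1.44 end 2.01 turns; now w 2.06 [(1, np.float64(12.19), np.float64(1.8)), (2, np.float64(19.45), np.float64(0.13))]
```

View pics/mont.png

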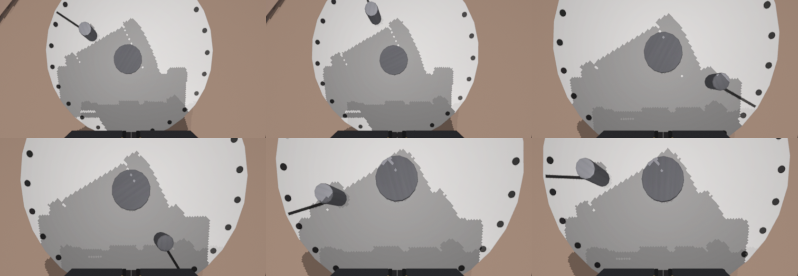

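```bash
cat > dots.py <<'E'
from h import *
from scipy.optimize import minimize_scalar
C0=np.array([.5813,-.103])
def prof(c,C,r,az):
    P=np.c_[C[0]+r*np.cos(az),C[1]+r*np.sin(az),0*az+.07]; uv=proj(c,P).astype(np.float32)
    G=cv2.cvtColor(c['image'],cv2.COLOR_BGR2GRAY).astype(np.float32)
    v=cv2.remap(G,uv[:,0].reshape(-1,1),uv[:,1].reshape(-1,1),cv2.INTER_LINEAR,borderValue=0).ravel()
    ok=(uv[:,0]>3)&(uv[:,0]<636)&(uv[:,1]>3)&(uv[:,1]<265 if c['wr'] else 470)
    return v,ok
az=np.radians(np.arange(0,360,.25))
def local(c,C,r):
    # darkness relative to local median, along ring
    v,ok=prof(c,C,r,az); n=len(v); w=21
    pad=np.r_[v[-w:],v,v[:w]]
    med=np.array([np.percentile(pad[i:i+2*w+1],70) for i in range(n)])
    d=np.clip(med-v,0,60)*ok; return d,ok
def ang(c,guess,N=24,r=.112):
    # guess: rel deg world azimuth of pin; search +-8 deg with line and dots
    best=[]
    for dx in(-.002,-.001,0,.001,.002):
      for dy in(-.002,-.001,0,.001,.002):
        C=C0+[dx,dy]; d,ok=local(c,C,r)
        z=(d*np.exp(-1j*N*az)).sum(); best.append((abs(z),np.degrees(np.angle(z))/N*-1,dx,dy))
    q,ph,dx,dy=max(best)
    # dots at az = -? : angle(z) = -N*az_dot -> az_dot = -angle/N ; pin line midway between dots
    pin=ph+180/N
    k=round((guess-pin)/(360/N)); return pin+k*360/N,q,dx,dy
E
python3 - <<'E'
from dots import *
c=np.load('c2.npy',allow_pickle=True).item(); c['wr']=1
for r in np.arange(.106,.117,.001):
    d,ok=local(c,C0,r); F=np.abs([(d*np.exp(-1j*N*az)).sum() for N in range(10,40)]); print(round(r,3),10+F.argmax(),round(F.max()))
print(ang(c,135.5))
E
```

```text
0.106 12 2038
0.107 12 1848
0.108 24 2700
0.109 24 7174
0.11 24 11060
0.111 24 12675
0.112 24 13196
0.113 24 13006
0.114 24 11865
0.115 24 8899
0.116 24 3710
0.117 24 1319
(np.float64(136.56369420395202), np.float64(13195.702127928464), 0, 0)
```

```bash
cat > angs.py <<'E'
from dots import *
import sys
rows=[l.split() for l in open('frames.txt')]
f=open('dat.txt','w')
for fn,t,g in rows:
    c=np.load(f'pics/{fn}.npy',allow_pickle=True).item(); c['wr']=fn.startswith('wrist')
    a,q,dx,dy=ang(c,float(g)-42.0); rel=a+42.0
    print(fn,t,g,'->',round(rel,1),round(q),dx,dy); f.write(f'{t} {rel} {1 if c["wr"] else 2}\n')
E
cat > frames.txt <<'E'
wrist_a_0 9.117 54.2
side_a_1 9.217 36
wrist_a_1 9.317 18.5
wrist_b_0 10.25 -121.9
side_b_0 10.35 -139.4
wrist_b_1 10.45 -150.3
side_b_1 10.55 -164.7
side_b_2 10.75 -192
wrist_c_0 11.267 -258
wrist_c_1 11.417 -276.5
E
python3 angs.py; python3 fit.py
```

```text
wrist_a_0 9.117 54.2 -> 53.6 10940 0 0
side_a_1 9.217 36 -> 34.5 0 0.002 0.002
wrist_a_1 9.317 18.5 -> 20.6 11444 0 0
wrist_b_0 10.25 -121.9 -> -122.8 7580 0 0.001
side_b_0 10.35 -139.4 -> -145.5 0 0.002 0.002
wrist_b_1 10.45 -150.3 -> -151.0 7568 0.001 0.001
side_b_1 10.55 -164.7 -> -160.5 0 0.002 0.002
side_b_2 10.75 -192 -> -190.5 0 0.002 0.002
wrist_c_0 11.267 -258 -> -258.2 5954 0 0.001
wrist_c_1 11.417 -276.5 -> -276.6 6212 0 0
p [-0.92979646  2.91984368  1.27211517] sd [0.02089736 0.04634556 0.13227199] res deg [ 0.4 -2.2  0.4 -0.3 -8.8 -0.3  4.1  1.2  0.1 -0. ]
k 1.14 end 2.45 turns; now w 2.15 [(1, np.float64(12.13), np.float64(1.96)), (2, np.float64(16.52), np.float64(0.96))]
k 1.27 end 2.23 turns; now w 2.11 [(1, np.float64(12.15), np.float64(1.89)), (2, np.float64(17.19), np.float64(0.69))]
k 1.4 end 2.05 turns; now w 2.07 [(1, np.float64(12.18), np.float64(1.82)), (2, np.float64(18.49), np.float64(0.32))]
```

```bash
sed -i "s/(uv\[:,1\]<265 if c\['wr'\] else 470)/(uv[:,1]<(265 if c['wr'] else 470))/" dots.py; sed -i 's/np.radians(1.5)/np.radians(0.5)/' fit.py; python3 angs.py; python3 fit.py; grep -v ' 2$' dat.txt > d2; cp d2 dat.txt; python3 fit.py
```

```text
wrist_a_0 9.117 54.2 -> 53.6 10940 0 0
side_a_1 9.217 36 -> 36.9 13879 0.001 0
wrist_a_1 9.317 18.5 -> 20.6 11444 0 0
wrist_b_0 10.25 -121.9 -> -122.8 7580 0 0.001
side_b_0 10.35 -139.4 -> -136.9 13974 0.001 0
wrist_b_1 10.45 -150.3 -> -151.0 7568 0.001 0.001
side_b_1 10.55 -164.7 -> -164.9 13542 0.001 0
side_b_2 10.75 -192 -> -192.0 13216 0.001 0
wrist_c_0 11.267 -258 -> -258.2 5954 0 0.001
wrist_c_1 11.417 -276.5 -> -276.6 6212 0 0
p [-0.93688958  2.93676275  1.313038  ] sd [0.00674747 0.01517855 0.04394594] res deg [-0.1 -0.1  0.1 -0.   0.  -0.  -0.  -0.1  0.1 -0.1]
k 1.27 end 2.24 turns; now w 2.12 [(1, np.float64(12.15), np.float64(1.9)), (2, np.float64(17.15), np.float64(0.7))]
k 1.31 end 2.17 turns; now w 2.1 [(1, np.float64(12.16), np.float64(1.87)), (2, np.float64(17.45), np.float64(0.6))]
k 1.36 end 2.11 turns; now w 2.09 [(1, np.float64(12.17), np.float64(1.85)), (2, np.float64(17.83), np.float64(0.49))]
p [-0.93701362  2.93650927  1.31222642] sd [0.00716909 0.01668122 0.04756511] res deg [-0.1  0.1 -0.1 -0.1  0.1 -0.1]
k 1.26 end 2.24 turns; now w 2.12 [(1, np.float64(12.15), np.float64(1.9)), (2, np.float64(17.12), np.float64(0.71))]
k 1.31 end 2.17 turns; now w 2.11 [(1, np.float64(12.16), np.float64(1.87)), (2, np.float64(17.44), np.float64(0.6))]
k 1.36 end 2.11 turns; now w 2.09 [(1, np.float64(12.17), np.float64(1.85)), (2, np.float64(17.86), np.float64(0.48))]
```

```bash
python3 angs.py >/dev/null; cat > fit2.py <<'E'
import numpy as np
from scipy.optimize import least_squares
D=np.loadtxt('dat.txt'); t=D[:,0]; y=-np.radians(D[:,1]); t0=t[0]
def th(p,t):
    h,w,a,b=p; s=t-t0; return h+(w+a/b)*(1-np.exp(-b*s))/b-a/b*s
fn=lambda p:(th(p,t)-y)/np.radians(.15*D[:,2])
r=least_squares(fn,[y[0],3,.13,.09]); 
print('free',r.x,2*r.cost)
for ratio in(.3,.5,.7,.85,1,1.2,1.5,2,3,8): # a/b ratio relative 0.1/0.07
    q=least_squares(lambda p:fn([p[0],p[1],p[2]*ratio*.1,p[2]*.07]),[y[0],3,1.3]); k=q.x[2]; p=[q.x[0],q.x[1],k*ratio*.1,k*.07]
    a,b=p[2:]; ts=np.log(1+b*p[1]/a)/b; 
    tt=np.linspace(t0,t0+ts,20000); yy=th(p,tt); 
    o=[]
    for n in(1,2):
        i=np.searchsorted(yy,2*np.pi*n)
        if i<len(tt): o.append((round(tt[i],2),round((p[1]+a/b)*np.exp(-b*(tt[i]-t0))-a/b,2)))
    print(ratio,'k',round(k,3),'chi2',round(2*q.cost,2),'end',round(yy[-1]/2/np.pi,2),o)
E
python3 fit2.py
```

```text
free [-0.93670957  2.93138476  0.21729453  0.05776419] 1.7748779845708353
0.3 k 1.769 chi2 2.35 end 2.5 [(np.float64(12.15), np.float64(1.89)), (np.float64(16.89), np.float64(0.86))]
0.5 k 1.611 chi2 2.17 end 2.36 [(np.float64(12.15), np.float64(1.88)), (np.float64(17.05), np.float64(0.78))]
0.7 k 1.479 chi2 2.05 end 2.26 [(np.float64(12.15), np.float64(1.88)), (np.float64(17.21), np.float64(0.7))]
0.85 k 1.393 chi2 1.98 end 2.21 [(np.float64(12.15), np.float64(1.88)), (np.float64(17.34), np.float64(0.65))]
1 k 1.317 chi2 1.93 end 2.17 [(np.float64(12.15), np.float64(1.87)), (np.float64(17.47), np.float64(0.59))]
1.2 k 1.227 chi2 1.88 end 2.12 [(np.float64(12.15), np.float64(1.87)), (np.float64(17.66), np.float64(0.52))]
1.5 k 1.114 chi2 1.83 end 2.07 [(np.float64(12.15), np.float64(1.87)), (np.float64(17.97), np.float64(0.4))]
2 k 0.965 chi2 1.79 end 2.01 [(np.float64(12.15), np.float64(1.86)), (np.float64(18.9), np.float64(0.13))]
3 k 0.761 chi2 1.78 end 1.93 [(np.float64(12.16), np.float64(1.85))]
8 k 0.371 chi2 1.91 end 1.82 [(np.float64(12.16), np.float64(1.84))]
```

>>> {"name": "send_rows", "arguments": {
  "motion": [
    [[1, 0, 1.5], 0],
    [[0, 1, 1.5], 0],
    [[0, 0, 0], 0],
    [[0, 0, 0], 0],
    [[0, 0, 0], 0]
  ]
}}

```text
time_s: 11.98
position: [0.5132, -0.0335, 0.0766]
tcp_rot: [[-0.718, -0.694, 0.057], [-0.695, 0.719, -0.007], [-0.036, -0.045, -0.998]]
force: [0.4, -0.2, 0.0]
opening: 0.005
```

>>> {"name": "send_rows", "arguments": {
  "motion": [
    [[0, 0, 0], 0],
    [[0, 0, 0], 0],
    [[0, 0, 0], 0],
    [[0, 0, 0], 0],
    [[0, 0, 0], 0]
  ]
}}

```text
time_s: 12.4
position: [0.5133, -0.0335, 0.0767]
tcp_rot: [[-0.718, -0.693, 0.057], [-0.695, 0.719, -0.007], [-0.037, -0.045, -0.998]]
force: [-1.4, -1.1, 1.3]
opening: 0.003
```

```bash
python3 t.py d 2 side,wrist
```

```text
12.4 [ 0.5133 -0.0335  0.0767] [-1.42077936 -1.07652066  1.31176403]
side pin_foot 12.4 0.58 [348.8 284.5] r 63.1 rel deg 332.3
side pin 12.4 0.41 [350.3 284.6] r 65.0 rel deg 334.8
side pin_foot 12.7 0.61 [335.2 287.2] r 64.0 rel deg 303.2
side pin 12.7 0.63 [336.8 286. ] r 60.5 rel deg 306.6
wrist pin_foot 12.85 0.92 [438.8  28.5] r 59.8 rel deg 289.8
wrist pin 12.85 0.65 [442.8  31.7] r 61.0 rel deg 288.0
```

```bash
cat >> frames.txt <<'E'
side_d_0 12.4 -386.5
wrist_d_0 12.55 -402
side_d_1 12.7 -416
wrist_d_1 12.85 -431
E
python3 angs.py|tail -4; python3 fit.py; python3 fit2.py
```

```text
side_d_0 12.4 -386.5 -> -386.4 13526 0.001 0
wrist_d_0 12.55 -402 -> -401.7 7074 0 0.001
side_d_1 12.7 -416 -> -416.5 13611 0.001 0
wrist_d_1 12.85 -431 -> -431.1 7054 0 0.001
p [-0.93694413  2.93698122  1.31362602] sd [0.00640328 0.0088673  0.01565049] res deg [-0.1 -0.1  0.1 -0.   0.  -0.  -0.  -0.1  0.1 -0.1  0.  -0.   0.   0. ]
k 1.3 end 2.19 turns; now w 1.68 [(1, np.float64(12.16), np.float64(1.88)), (2, np.float64(17.36), np.float64(0.63))]
k 1.31 end 2.17 turns; now w 1.67 [(1, np.float64(12.16), np.float64(1.87)), (2, np.float64(17.45), np.float64(0.6))]
k 1.33 end 2.15 turns; now w 1.66 [(1, np.float64(12.16), np.float64(1.87)), (2, np.float64(17.55), np.float64(0.57))]
free [-0.93709937  2.93743184  0.13033414  0.09245849] 2.1113012501122634
0.3 k 1.801 chi2 7.78 end 2.46 [(np.float64(12.15), np.float64(1.88)), (np.float64(17.0), np.float64(0.82))]
0.5 k 1.629 chi2 4.44 end 2.33 [(np.float64(12.15), np.float64(1.88)), (np.float64(17.13), np.float64(0.75))]
0.7 k 1.486 chi2 2.79 end 2.25 [(np.float64(12.15), np.float64(1.88)), (np.float64(17.25), np.float64(0.69))]
0.85 k 1.395 chi2 2.25 end 2.21 [(np.float64(12.15), np.float64(1.88)), (np.float64(17.35), np.float64(0.64))]
1 k 1.314 chi2 2.11 end 2.17 [(np.float64(12.15), np.float64(1.87)), (np.float64(17.45), np.float64(0.6))]
1.2 k 1.22 chi2 2.36 end 2.13 [(np.float64(12.15), np.float64(1.87)), (np.float64(17.58), np.float64(0.54))]
1.5 k 1.101 chi2 3.3 end 2.09 [(np.float64(12.15), np.float64(1.87)), (np.float64(17.79), np.float64(0.46))]
2 k 0.948 chi2 5.55 end 2.04 [(np.float64(12.15), np.float64(1.87)), (np.float64(18.2), np.float64(0.31))]
3 k 0.742 chi2 10.42 end 1.98 [(np.float64(12.15), np.float64(1.87))]
8 k 0.355 chi2 25.27 end 1.88 [(np.float64(12.15), np.float64(1.87))]
```

>>> {"name": "send_rows", "arguments": {
  "motion": [
    [[0, 0, 0], 0],
    [[0, 0, 0], 0],
    [[0, 0, 0], 0],
    [[0, 0, 0], 0],
    [[0, 0, -5], 0]
  ]
}}

```text
time_s: 13.42
position: [0.5124, -0.0334, 0.0812]
tcp_rot: [[-0.718, -0.694, 0.056], [-0.695, 0.719, -0.006], [-0.036, -0.043, -0.998]]
force: [0.6, -0.0, 0.2]
opening: 0.004
```

>>> {"name": "send_rows", "arguments": {
  "motion": [
    [[0, 0, 0], 0],
    [[0, 0, 0], 0],
    [[0, 0, 0], 0],
    [[0, 0, 0], 0],
    [[0, 0, 5], 0]
  ]
}}

```text
time_s: 13.83
position: [0.514, -0.0337, 0.078]
tcp_rot: [[-0.718, -0.693, 0.06], [-0.695, 0.719, -0.007], [-0.038, -0.047, -0.998]]
force: [-0.7, 0.2, -0.0]
opening: 0.008
```

>>> {"name": "send_rows", "arguments": {
  "motion": [
    [[0, 0, 0], 0],
    [[0, 0, 0], 0],
    [[0, 0, 0], 0],
    [[0, 0, 0], 0],
    [[0, 0, 0], 0]
  ]
}}

```text
time_s: 14.25
position: [0.5131, -0.0335, 0.0765]
tcp_rot: [[-0.718, -0.694, 0.057], [-0.695, 0.719, -0.007], [-0.036, -0.044, -0.998]]
force: [0.2, 0.6, -0.2]
opening: 0.005
```

```bash
python3 t.py e 1 side,wrist
```

```text
14.25 [ 0.5131 -0.0335  0.0765] [ 0.21452255  0.57498047 -0.1642768 ]
side pin_foot 14.25 0.54 [319.8 253.1] r 53.3 rel deg 167.6
side pin 14.25 0.41 [318.9 252.2] r 56.9 rel deg 167.2
wrist pin_foot 14.4 0.67 [279.8 211.1] r 59.4 rel deg 159.3
wrist pin 14.4 0.78 [281.4 214.3] r 60.7 rel deg 160.4
```

```bash
cat >> frames.txt <<'E'
side_e_0 14.25 -550
wrist_e_0 14.4 -561.5
E
python3 angs.py|tail -2; python3 fit.py; python3 fit2.py|head -7; python3 -c "
from h import *;print(bot.read_state()['time_s'])"
```

```text
side_e_0 14.25 -550 -> -549.4 13883 0.001 0
wrist_e_0 14.4 -561.5 -> -560.1 6232 0 0.001
p [-0.93775929  2.93930396  1.31853855] sd [0.00607072 0.00641207 0.00858706] res deg [-0.1 -0.1  0.1  0.   0.1  0.   0.  -0.1  0.2 -0.  -0.  -0.1 -0.1 -0.1
 -0.1  0.1]
k 1.31 end 2.17 turns; now w 1.26 [(1, np.float64(12.16), np.float64(1.87)), (2, np.float64(17.44), np.float64(0.61))]
k 1.32 end 2.17 turns; now w 1.25 [(1, np.float64(12.16), np.float64(1.87)), (2, np.float64(17.48), np.float64(0.59))]
k 1.33 end 2.16 turns; now w 1.25 [(1, np.float64(12.16), np.float64(1.87)), (2, np.float64(17.53), np.float64(0.57))]
free [-0.93687671  2.93553203  0.14123998  0.08768781] 2.3952101367192022
0.3 k 1.855 chi2 111.12 end 2.4 [(np.float64(12.15), np.float64(1.86)), (np.float64(17.15), np.float64(0.77))]
0.5 k 1.662 chi2 52.66 end 2.3 [(np.float64(12.15), np.float64(1.87)), (np.float64(17.25), np.float64(0.71))]
0.7 k 1.505 chi2 21.56 end 2.23 [(np.float64(12.15), np.float64(1.87)), (np.float64(17.34), np.float64(0.66))]
0.85 k 1.406 chi2 9.44 end 2.2 [(np.float64(12.15), np.float64(1.87)), (np.float64(17.41), np.float64(0.62))]
1 k 1.319 chi2 3.7 end 2.17 [(np.float64(12.15), np.float64(1.87)), (np.float64(17.48), np.float64(0.59))]
1.2 k 1.218 chi2 2.76 end 2.14 [(np.float64(12.15), np.float64(1.87)), (np.float64(17.56), np.float64(0.55))]
14.55
```

>>> {"name": "send_rows", "arguments": {
  "motion": [
    [[0, 0, 1], 0],
    [[0, 0, 1], 0],
    [[0, 0, 0], 0],
    [[0, 0, 0], 0],
    [[0, 0, 0], 0]
  ]
}}

```text
time_s: 14.97
position: [0.5134, -0.0335, 0.0745]
tcp_rot: [[-0.718, -0.693, 0.057], [-0.695, 0.719, -0.007], [-0.037, -0.045, -0.998]]
force: [-0.1, -0.4, 0.5]
opening: 0.004
```

>>> {"name": "send_rows", "arguments": {
  "motion": [
    [[0, 0, 0], 0],
    [[0, 0, 0], 0],
    [[0, 0, 0], 0],
    [[0, 0, 0], 0],
    [[0, 0, 0], 0]
  ]
}}

```text
time_s: 15.38
position: [0.5134, -0.0336, 0.0745]
tcp_rot: [[-0.718, -0.693, 0.057], [-0.695, 0.719, -0.007], [-0.037, -0.045, -0.998]]
force: [0.6, -0.5, -0.1]
opening: 0.005
```

```bash
python3 t.py f 1 side,wrist; python3 - <<'E'
from dots import *
c=np.load('pics/side_d_0.npy',allow_pickle=True).item();c['wr']=0
cv2.imwrite('pics/sd.png',cv2.resize(c['image'][270:325,330:410],None,fx=10,fy=10,interpolation=cv2.INTER_CUBIC))
E
```

```text
15.3833 [ 0.5134 -0.0336  0.0745] [ 0.57922165 -0.54496898 -0.10846867]
side pin_foot 15.383 0.4 [346.4 250.5] r 55.7 rel deg 94.6
side pin 15.383 0.38 [348.  249.1] r 61.8 rel deg 93.5
wrist pin_foot 15.533 0.56 [184.5  92. ] r 59.9 rel deg 87.7
wrist pin 15.533 0.83 [186.4  95. ] r 59.2 rel deg 88.9
```

View pics/sd.png

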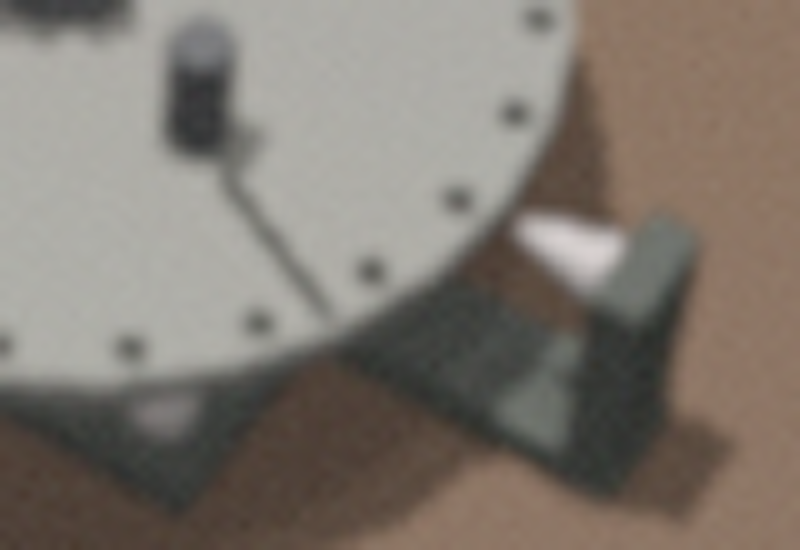

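```bash
python3 - <<'E'
from dots import *
c=np.load('pics/side_d_0.npy',allow_pickle=True).item();c['wr']=0
C=C0+[.001,0]
for uv,z in(((380.8,291.5),.062),((381.4,292.2),.062),((390.5,295.5),.062)):
    d=atz(c,uv,z)[:2]-C; print('side',np.hypot(*d),np.degrees(np.arctan2(d[1],d[0])))
c=capture.__class__ and np.load('pics/side_f_0.npy',allow_pickle=True).item()
print(proj(np.load('c2.npy',allow_pickle=True).item(),[[C0[0]+r*np.cos(np.radians(-42)),C0[1]+r*np.sin(np.radians(-42)),.062] for r in(.124,.148)]))
E
cat >> frames.txt <<'E'
side_f_0 15.383 -626
wrist_f_0 15.533 -633
E
python3 angs.py|tail -2; python3 fit.py; python3 fit2.py|head -8; python3 -c "
from h import *;print(bot.read_state()['time_s'])"
```

```text
side 0.12166272051532703 -41.91764560406422
side 0.12374181592169016 -42.356778149428244
side 0.14494975693195683 -40.85736012921183
[[308.3525202   74.44462574]
 [306.24076892  45.8048094 ]]
side_f_0 15.383 -626 -> -623.8 13500 0.001 0
wrist_f_0 15.533 -633 -> -632.3 5835 0 0
p [-0.93861579  2.94119265  1.32182726] sd [0.00592816 0.00542158 0.0060233 ] res deg [-0.2 -0.2  0.1  0.   0.1  0.1  0.1 -0.   0.2  0.  -0.  -0.1 -0.1 -0.1
 -0.2 -0.1  0.   0.1]
k 1.32 end 2.17 turns; now w 0.99 [(1, np.float64(12.16), np.float64(1.87)), (2, np.float64(17.48), np.float64(0.59))]
k 1.32 end 2.16 turns; now w 0.98 [(1, np.float64(12.16), np.float64(1.87)), (2, np.float64(17.5), np.float64(0.58))]
k 1.33 end 2.16 turns; now w 0.98 [(1, np.float64(12.16), np.float64(1.87)), (2, np.float64(17.53), np.float64(0.57))]
free [-0.93684872  2.93539279  0.14164461  0.08749338] 2.4371578936104137
0.3 k 1.894 chi2 358.39 end 2.37 [(np.float64(12.15), np.float64(1.86)), (np.float64(17.26), np.float64(0.73))]
0.5 k 1.686 chi2 165.59 end 2.28 [(np.float64(12.15), np.float64(1.86)), (np.float64(17.33), np.float64(0.68))]
0.7 k 1.519 chi2 64.5 end 2.22 [(np.float64(12.15), np.float64(1.87)), (np.float64(17.4), np.float64(0.64))]
0.85 k 1.413 chi2 25.44 end 2.19 [(np.float64(12.15), np.float64(1.87)), (np.float64(17.45), np.float64(0.61))]
1 k 1.322 chi2 6.89 end 2.16 [(np.float64(12.15), np.float64(1.87)), (np.float64(17.5), np.float64(0.58))]
1.2 k 1.217 chi2 3.39 end 2.14 [(np.float64(12.15), np.float64(1.88)), (np.float64(17.55), np.float64(0.55))]
1.5 k 1.087 chi2 25.3 end 2.11 [(np.float64(12.15), np.float64(1.88)), (np.float64(17.64), np.float64(0.51))]
15.6833
```

>>> {"name": "send_rows", "arguments": {
  "motion": [
    [[0, 0, 0], 0],
    [[0, 0, 0], 0],
    [[0, 0, 0], 0],
    [[0, 0, 0], 0],
    [[0, 0, 0], 0]
  ]
}}

```text
time_s: 16.1
position: [0.5134, -0.0336, 0.0745]
tcp_rot: [[-0.718, -0.693, 0.057], [-0.695, 0.719, -0.007], [-0.037, -0.045, -0.998]]
force: [-0.1, -0.8, -0.4]
opening: 0.004
```

>>> {"name": "send_rows", "arguments": {
  "motion": [
    [[0, 0, 0], 0],
    [[0, 0, 0], 0],
    [[0, 0, 0], 0],
    [[0, 0, 0], 0],
    [[0, 0, 0], 0]
  ]
}}

```text
time_s: 16.52
position: [0.5134, -0.0335, 0.0745]
tcp_rot: [[-0.718, -0.694, 0.057], [-0.695, 0.719, -0.007], [-0.037, -0.045, -0.998]]
force: [0.2, -0.3, 0.9]
opening: 0.008
```

```bash
cat > g.py <<'E'
from h import *
import sys
tag=sys.argv[1]; g=float(sys.argv[2]); L=[]
for cam in sys.argv[3].split(','):
    t=bot.read_state()['time_s']; c=capture(cam); np.save(f'pics/{cam}_{tag}_0.npy',c,allow_pickle=True); cv2.imwrite(f'pics/{cam}_{tag}_0.png',c['image'])
    L.append(f'{cam}_{tag}_0 {t} {g}\n')
open('frames.txt','a').writelines(L)
s=bot.read_state();print('now',s['time_s'],s['position'],s['force'])
E
python3 g.py g -673 side,wrist; tail -2 frames.txt
```

```text
now 16.6167 [ 0.5133859  -0.03356818  0.07448454] [-0.22174263 -0.07696125 -0.37021064]
side_g_0 16.5167 -673.0
wrist_g_0 16.5667 -673.0
```

```bash
python3 angs.py|tail -2; python3 fit.py; python3 fit2.py|sed -n '1p;5,8p'
```

```text
side_g_0 16.5167 -673.0 -> -666.3 12537 0.001 0
wrist_g_0 16.5667 -673.0 -> -668.3 6741 0 0
p [-0.94292632  2.94935946  1.33451397] sd [0.00688576 0.00697962 0.00926628] res deg [-0.4 -0.4 -0.1  0.2  0.3  0.2  0.2  0.2  0.4  0.2  0.1 -0.1 -0.  -0.1
 -0.7 -0.6 -1.  -0.9 14.  14.3]
k 1.33 end 2.14 turns; now w 0.75 [(1, np.float64(12.17), np.float64(1.85)), (2, np.float64(17.71), np.float64(0.53))]
k 1.33 end 2.13 turns; now w 0.74 [(1, np.float64(12.17), np.float64(1.85)), (2, np.float64(17.74), np.float64(0.52))]
k 1.34 end 2.12 turns; now w 0.74 [(1, np.float64(12.17), np.float64(1.85)), (2, np.float64(17.78), np.float64(0.5))]
free [-0.9181798   2.86438923  0.29201655  0.01079885] 1661.9090456800047
0.85 k 1.505 chi2 5807.72 end 2.1 [(np.float64(12.14), np.float64(1.86)), (np.float64(17.94), np.float64(0.45))]
1 k 1.403 chi2 5211.92 end 2.08 [(np.float64(12.14), np.float64(1.86)), (np.float64(18.0), np.float64(0.42))]
1.2 k 1.287 chi2 4587.57 end 2.06 [(np.float64(12.14), np.float64(1.86)), (np.float64(18.09), np.float64(0.38))]
1.5 k 1.145 chi2 3903.9 end 2.04 [(np.float64(12.14), np.float64(1.87)), (np.float64(18.23), np.float64(0.32))]
```

```bash
sed -i 's/-673.0/-682.0/' frames.txt; python3 angs.py|tail -2; python3 fit.py; python3 fit2.py|sed -n '1p;5,8p'
```

```text
side_g_0 16.5167 -682.0 -> -681.3 12537 0.001 0
wrist_g_0 16.5667 -682.0 -> -683.3 6741 0 0
p [-0.94021906  2.94410742  1.32611856] sd [0.00598041 0.0049919  0.00496839] res deg [-0.2 -0.2  0.   0.1  0.2  0.1  0.1  0.   0.3  0.1  0.  -0.1 -0.  -0.1
 -0.4 -0.2 -0.3 -0.2  0.2  0.4]
k 1.32 end 2.16 turns; now w 0.76 [(1, np.float64(12.16), np.float64(1.87)), (2, np.float64(17.51), np.float64(0.58))]
k 1.33 end 2.16 turns; now w 0.76 [(1, np.float64(12.16), np.float64(1.87)), (2, np.float64(17.53), np.float64(0.57))]
k 1.33 end 2.15 turns; now w 0.76 [(1, np.float64(12.16), np.float64(1.87)), (2, np.float64(17.54), np.float64(0.57))]
free [-0.93651896  2.93404407  0.14447694  0.08605044] 3.4076989409977845
0.85 k 1.422 chi2 82.09 end 2.18 [(np.float64(12.15), np.float64(1.87)), (np.float64(17.49), np.float64(0.6))]
1 k 1.326 chi2 23.31 end 2.16 [(np.float64(12.15), np.float64(1.87)), (np.float64(17.52), np.float64(0.58))]
1.2 k 1.217 chi2 3.74 end 2.14 [(np.float64(12.15), np.float64(1.88)), (np.float64(17.55), np.float64(0.55))]
1.5 k 1.082 chi2 49.07 end 2.11 [(np.float64(12.15), np.float64(1.88)), (np.float64(17.6), np.float64(0.52))]
```

View pics/side_g_0.png

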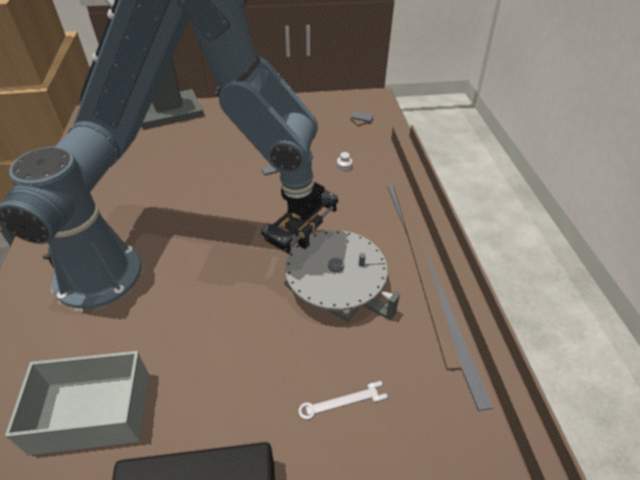

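```bash
python3 g.py h -685.5 wrist
```

```text
now 16.6667 [ 0.513375   -0.03354293  0.07448829] [ 0.16113667  0.01872068 -0.15528992]
```

>>> {"name": "send_rows", "arguments": {
  "motion": [
    [[0, 0, 0], 0],
    [[0, 0, 0], 0],
    [[0, 0, 0], 0],
    [[0, 0, 0], 0],
    [[0, 0, 0], 0]
  ]
}}

```text
time_s: 17.08
position: [0.5134, -0.0336, 0.0745]
tcp_rot: [[-0.718, -0.693, 0.057], [-0.695, 0.719, -0.007], [-0.037, -0.045, -0.998]]
force: [-0.2, 0.5, 0.2]
opening: 0.003
```

>>> {"name": "send_rows", "arguments": {
  "motion": [
    [[0, 0, 0], 0],
    [[0, 0, 0], 0],
    [[0, 0, 0], 0],
    [[0, 0, 0], 0],
    [[0, 0, 0], 0]
  ]
}}

```text
time_s: 17.5
position: [0.5134, -0.0335, 0.0745]
tcp_rot: [[-0.718, -0.694, 0.057], [-0.695, 0.719, -0.007], [-0.037, -0.045, -0.998]]
force: [0.8, -0.6, 0.4]
opening: 0.003
```

>>> {"name": "send_rows", "arguments": {
  "motion": [
    [[0, 0, 5], 0],
    [[0, 0, 3], 0],
    [[0, 0, 3], 0],
    [[0, 0, 2], 0],
    [[0, 0, 2], 0]
  ]
}}

```text
time_s: 17.92
position: [0.517, -0.0311, 0.0706]
tcp_rot: [[-0.72, -0.691, 0.068], [-0.693, 0.721, -0.005], [-0.046, -0.051, -0.998]]
force: [-2.1, 2.4, 15.2]
opening: 0.005
```

```bash
cp frames.txt f0; python3 g.py i -720 wrist,side,wrist; python3 angs.py|tail -4
```

```text
now 18.0667 [ 0.51696198 -0.03108446  0.07054835] [-3.31202576  1.77007669 17.81854912]
wrist_h_0 16.6167 -685.5 -> -685.5 7096 0 0.001
wrist_i_0 17.9167 -720.0 -> -722.9 6493 0 0
side_i_0 17.9667 -720.0 -> -722.6 12266 0.001 0
wrist_i_0 18.0167 -720.0 -> -722.9 6493 0 0
```

>>> {"name": "send_rows", "arguments": {
  "motion": [
    [[0, 0, -25], 0],
    [[0, 0, -25], 0],
    [[0, 0, -25], 0],
    [[0, 0, -20], 0],
    [[0, 0, 0], 0]
  ]
}}

```text
time_s: 18.48
position: [0.5094, -0.0301, 0.1673]
tcp_rot: [[-0.72, -0.691, 0.064], [-0.693, 0.721, -0.003], [-0.044, -0.047, -0.998]]
force: [0.3, -0.2, 0.3]
opening: 0.006
```

```bash
cp f0 frames.txt; python3 g.py j -721 wrist,side; python3 angs.py|tail -2; python3 - <<'E'
from h import *
c=np.load('pics/wrist_j_0.npy',allow_pickle=True).item(); C=np.array([.5813,-.103])
im=c['image'].copy()
a=np.radians(-42); q=proj(c,[[C[0]+r*np.cos(a),C[1]+r*np.sin(a),.07] for r in(0,.124)]); print(q)
cv2.line(im,*[tuple(int(v) for v in p) for p in q],(0,0,255),1); cv2.imwrite('pics/wj.png',im)
cv2.imwrite('pics/sj.png',cv2.resize(cv2.imread('pics/side_j_0.png')[200:330,270:430],None,fx=4.5,fy=4.5,interpolation=cv2.INTER_CUBIC))
E
```

```text
now 18.5833 [ 0.50770288 -0.02966193  0.16457568] [-1.05339212 -0.23805293 -0.26216663]
wrist_j_0 18.4833 -721.0 -> -719.4 13078 0 0.001
side_j_0 18.5333 -721.0 -> -719.1 13880 0.001 0
[[319.63898253 109.63843326]
 [306.2655476  -94.98863712]]
```

View pics/wj.png

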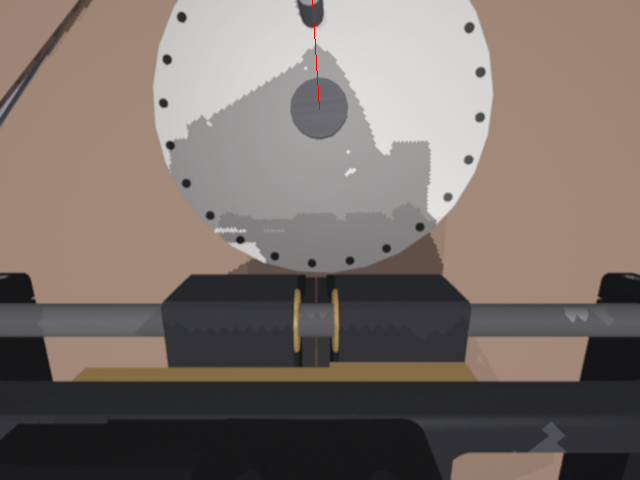

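View pics/sj.png

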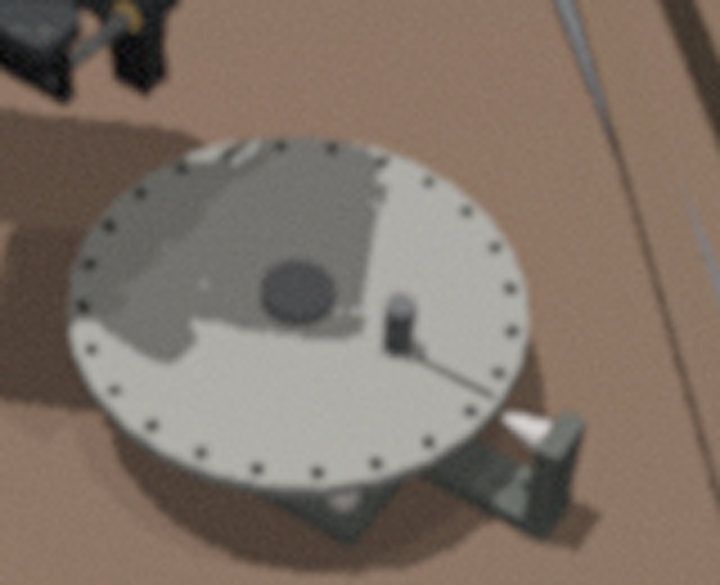

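```bash
python3 g.py k -719 wrist,side; python3 angs.py|tail -4
```

```text
now 18.6833 [ 0.50656607 -0.02936368  0.16305453] [-0.89399277 -0.37977492 -1.05665082]
wrist_j_0 18.4833 -721.0 -> -719.4 13078 0 0.001
side_j_0 18.5333 -721.0 -> -719.1 13880 0.001 0
wrist_k_0 18.5833 -719.0 -> -718.8 13176 0 0
side_k_0 18.6333 -719.0 -> -718.6 13700 0.001 0
```

>>> {"name": "send_rows", "arguments": {
  "motion": [
    [[0, 10, -10], 0],
    [[0, 10, -10], 0],
    [[0, 0, 0], 0],
    [[0, 0, 0], 0],
    [[0, 0, 0], 0]
  ]
}}

```text
time_s: 19.1
position: [0.4867, -0.0123, 0.1798]
tcp_rot: [[-0.721, -0.692, 0.045], [-0.692, 0.722, 0.002], [-0.034, -0.03, -0.999]]
force: [-0.5, -0.4, -0.0]
opening: 0.008
```

```bash
python3 g.py l -719 wrist,side; python3 angs.py|tail -4
```

```text
now 19.2 [ 0.48706255 -0.01256378  0.17969708] [-0.22615841 -0.13585004  0.45918748]
wrist_k_0 18.5833 -719.0 -> -718.8 13176 0 0
side_k_0 18.6333 -719.0 -> -718.6 13700 0.001 0
wrist_l_0 19.1 -719.0 -> -717.5 11691 0 0
side_l_0 19.15 -719.0 -> -717.3 13770 0.001 0
```

>>> {"name": "send_rows", "arguments": {
  "motion": [
    [[0, 0, 0], 0],
    [[0, 0, 0], 0],
    [[0, 0, 0], 0],
    [[0, 0, 0], 0],
    [[0, 0, 0], 0]
  ]
}}

```text
time_s: 19.62
position: [0.4876, -0.0131, 0.1791]
tcp_rot: [[-0.721, -0.691, 0.045], [-0.692, 0.722, 0.002], [-0.034, -0.03, -0.999]]
force: [0.1, -0.2, 0.3]
opening: 0.006
```

>>> {"name": "send_rows", "arguments": {
  "motion": [
    [[0, 0, 0], 0],
    [[0, 0, 0], 0],
    [[0, 0, 0], 0],
    [[0, 0, 0], 0],
    [[0, 0, 0], 0]
  ]
}}

```text
time_s: 20.03
position: [0.4878, -0.0134, 0.179]
tcp_rot: [[-0.722, -0.691, 0.045], [-0.691, 0.723, 0.002], [-0.034, -0.03, -0.999]]
force: [0.1, 0.1, -0.2]
opening: 0.008
```

```bash
python3 g.py m -718 wrist,side; python3 angs.py|tail -2;python3 - <<'E'
import cv2
cv2.imwrite('pics/sm.png',cv2.resize(cv2.imread('pics/side_m_0.png')[200:330,270:430],None,fx=4.5,fy=4.5,interpolation=cv2.INTER_CUBIC))
E
```

```text
now 20.1333 [ 0.48775457 -0.0133427   0.17900536] [ 0.07439283 -0.23130127  0.33227806]
wrist_m_0 20.0333 -718.0 -> -717.4 11516 0 0
side_m_0 20.0833 -718.0 -> -717.3 13635 0.001 0
```

View pics/sm.png

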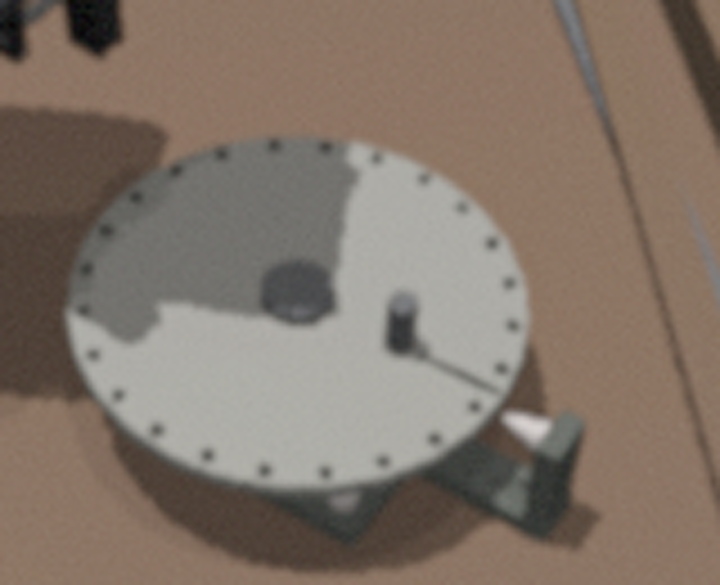

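View pics/wrist_m_0.png

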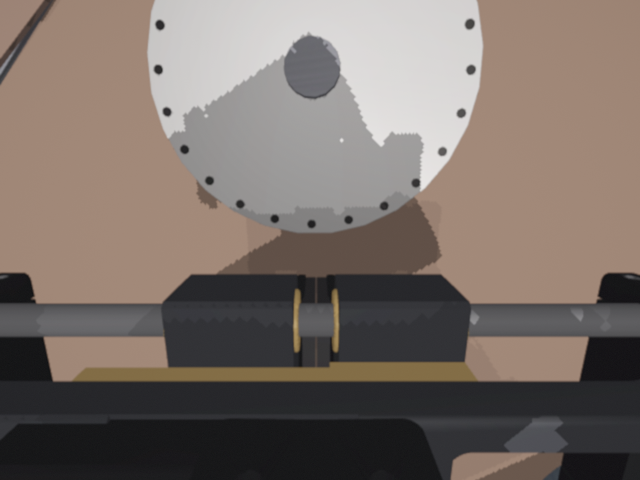

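```bash
python3 -c "
from h import *
bot.hand_in()"
```

```text
the job is handed in; nothing more can be done
```

The disc runs free and is now standing still with the pin about 2.6° short of the pointer line (roughly 2.7 mm at the pin). That is close but not dead centre, and the stop was not perfectly clean.

- **Spin:** I pushed the pin clockwise with the closed fingers to about 3 rad/s and lifted away. The pin then coasted past the pointer twice with nothing touching the disc, at about 9.4 s and 12.2 s.
- **Brake:** I pressed the fingertip on the clear outer face on the third pass, at about 17.55 s and 0.55 rad/s. The force was about 15–18 N.
- **Flaw in the stop:** Under the finger the disc stopped about 2.8° past the line. As I lifted, the springy contact nudged it slowly back by about 5.4°, and it came to rest about 2.6° short. I left it there, because a second touch would have broken the "in one go" condition.
- **Last checks:** The wrist and side cameras agreed on the resting angle (2.6° and 2.7°). It did not change over the last 0.9 s or so. The gripper is clear of everything, the loose parts were never approached, and the job was handed in at about 20 s.

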